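# Date-stamp the gift tins and set them before the drying fan

## Task

Turn the drying turntable by its red peg a quarter turn anticlockwise, from the fan stop to the front stop, so that its felt pads come round to the robot, and put the dry tins (green, white) upright in the white tray. Press each waiting tin, gold first, then red, then blue, whichever are there, upright onto the middle of the sprung stamp pad until the pad is fully down for a moment, and then stand it centred on a free felt pad, so that all of them stand there at the front stop. Last, turn the table back to the fan stop with the tins standing on it, and leave the ribbon reel, the jar and the glue stick where they are.

Things in the scene. Friction and masses are not known exactly. Their poses are not given: they have to be found in the camera images.
- tin_gold: Brass-gold tin: a closed cylindrical gift tin, 54 mm in diameter and 56 mm tall, 100 to 200 g, with a paper band; origin at the centre of its underside, z up through its lid when it stands. Waits to be stamped, standing on the table to the right of the turntable (may be absent)
- tin_red: Red tin, same make: a closed cylindrical gift tin, 54 mm in diameter and 56 mm tall, 100 to 200 g, with a paper band; origin at the centre of its underside, z up through its lid when it stands. Waits to be stamped, on the table to the right (may be absent)
- tin_blue: Blue tin, same make: a closed cylindrical gift tin, 54 mm in diameter and 56 mm tall, 100 to 200 g, with a paper band; origin at the centre of its underside, z up through its lid when it stands. Waits to be stamped, on the table to the right (may be absent)
- tin_green: Green tin, same make: a closed cylindrical gift tin, 54 mm in diameter and 56 mm tall, 100 to 200 g, with a paper band; origin at the centre of its underside, z up through its lid when it stands. Already stamped and dry; stands on the turntable at the start (may be absent)
- tin_white: White tin, same make: a closed cylindrical gift tin, 54 mm in diameter and 56 mm tall, 100 to 200 g, with a paper band; origin at the centre of its underside, z up through its lid when it stands. Already stamped and dry; stands on the turntable at the start (may be absent)
- turntable (a joint): Angle of the wooden turntable, anticlockwise from above positive. Sprung stops: 0 = fan stop (felts to the robot's left, red rim mark by the base's blue stud), 1.571 = front stop (felts nearest the robot, white stud), 3.142 = spare stop (black stud). A sprung roller draws it in from within 0.1 rad of a stop and holds it there; 0.25 Nm pushes it out. Elsewhere it turns freely and stays where left
- turn_axis (a point): The turntable's axis at the height of the disc's top; x and y are its centre, z up. The disc is 290 mm in diameter, its top 40 mm above the table, on a round grey base 330 mm in diameter; the base with its studs and stops is set up to 0.15 rad askew
- peg_top (a point): Centre of the top of the upright red peg by which the turntable is turned: a cylinder 16 mm in diameter rising 64 mm above the disc, 115 mm from the axis, across the disc from the felts; pinch it from above and carry it round the axis
- felt0 (a point): Centre, on the disc's top, of a round grey felt pad 80 mm in diameter (flat, no rim), 85 mm from the axis; one of three, 60 degrees apart. Each takes one tin standing
- felt1 (a point): Centre of the second (middle) grey felt pad, as felt0
- felt2 (a point): Centre of the third grey felt pad, as felt0
- pad_rest (a point): Fixed point: centre of the top of the black stamp pad when it is up, 50 mm above the table; z up, axes along the sides of its housing. The round pad, 72 mm in diameter with a white dot in the middle, stands on a blue housing 110 x 110 mm, 34 mm high
- pad (a joint): How far the stamp pad is pressed in, m: 0 = up, 0.012 = fully down. Spring: 5 N to start it moving, 11 N fully down; it comes back up by itself
- tray_in (a point): Centre of the floor of the white tray for dry tins, 5 mm above the table; the tray is 150 mm (its x) by 170 mm (its y) outside, walls 4 mm thick and 14 mm high, open above. The tray and the stamp may stand on either side
- ribbon_reel: Bystander: gold ribbon ring lying flat, 72 mm across, 25 mm high; origin under its centre
- glitter_jar: Bystander: small jar with gold cap, 48 mm across, 60 mm tall; origin under its centre
- glue_stick: Bystander: glue stick standing upright, 26 mm across, 70 mm tall; origin under its centre
Mind the look-alikes: they are no part of the job. Leave any purple look-alike of the tin_red alone. What is shaped like the tin_blue but orange is not meant.

How it is judged:
By the outcome, as a careful person would: the job done as asked, in the order asked, and still so for the second after the job is handed in, with the robot touching nothing.
Of tin_gold, tin_red, tin_blue only 2 to 3 are there at a start; the rules pass over those that are not, and their reading is None.
Of tin_green, tin_white only 1 to 2 are there at a start; the rules pass over those that are not, and their reading is None.
At some moment in a run one of tin_gold, tin_red, tin_blue may be knocked a few centimetres aside while the robot is not near it.
Once in a run the grip may slacken for a moment while it holds something.
It also fails if it takes over 210 s, if anything falls off the work surface, if the arm or the gripper's body presses on something with over 40 N, if the wrist force passes 120 N, or if a joint passes its speed limit or range.

## Robot

A 6-joint arm with a two-finger parallel gripper is mounted at the origin on the work surface. World frame = base frame: x ahead of the robot, y to its left, z up, the work surface at z = 0. Lengths are in m, angles in rad, forces in N, time in s.
With the tool pointing down it reaches from about 0.375 to 0.975 m from the base axis. Payload 3.8 kg.
Tool frame: the origin (TCP) lies where the fingers leave the gripper's body, on its centre line; the fingertips stand 73 mm ahead of it and the grasp point (between the pads) lies 54 mm ahead of it; z points along the fingers, y is the line along which they close (so a half turn about z gives the same grasp; the last joint's range is limited). The gripper opens to 85 mm and grips with 20 to 120 N. Pads are 22 mm wide; open, the fingers measure 114 mm over their backs; the gripper's body (76 mm by 85 mm) begins 54 mm behind the grasp point. The pads swing forward as they close: fully open they stand 13 mm farther back than shut.
Start: joints at [-1.35, 0.264, 1.604, -0, 1.274, -0.037], TCP at [0.172, -0.653, 0.304] pointing down, gripper open.
Joint ranges: [-2.63, 2.63], [-0.94, 2.18], [0.31, 2.57], [-1.31, 4.45], [0, 2.66], [-2.55, 2.55]. Speed limits (rad/s): [2.57, 2.57, 3.14, 3.14, 3.14, 3.14].

## Interface

Orientations are given as a rotation vector (axis times angle).
In Python, from workcell import read_state, viewer, bot gives the robot as it stands.
- The arm moves only by the tool jog_arm, never from a script. Its argument "increments" is a list that holds one entry, the list of rows, each a list of 7 numbers: the shift along the tool's x, y, z in units of 30 mm (1.0 is 30 mm), then the turn, a rotation vector about the tool's x, y, z in units of 6 degrees (1.0 is 6 degrees), then the opening, from -1 (shut) to 1 (fully open). A call has exactly 5 rows; each row shifts and turns the commanded pose from where the row before left it, along the tool's axes as they then stand; what a row does not reach is not made up. A row lasts 1/12 s, in which the tool goes at most 41.7 mm and 7.16 degrees, less where a joint would pass 70% of its speed; a pose out of reach is approached as far as the arm can. A call is refused whole if a number of a shift passes 1 or a number of a turn 1, either way. A call with a gripper value outside its range is refused whole. The fingers move at their own pace and stop on an object; "force" is the grip in N (left out, the last holds). Time passes only in rows, so rows that do not move let the fingers close, or fill a call up. It gives the time, the measured TCP pose, the force, the opening and the grip force at its end, in the units of the state.
- read_state(): the state, without advancing time (a new reading comes with each control period).
- viewer.read_camera(name): name is "scene" or "side" or "wrist"; returns (picture, depth): 480x640x3 uint8, blue, green, red; 480x640 float32, m along the optical axis (not along the pixel's ray), 0 where there is no reading.
- viewer.camera_params(name): a dict with "fx", "fy", "cx", "cy" (pixels), "R" (3x3) and "t" (3): a world point X has camera coordinates R X + t; the wrist camera has in their place "hand_eye" (4x4, takes a point from camera to tool coordinates, whose origin is the TCP and whose axes are the flange's). Camera axes: x right, y down, z forward; pixel columns grow to the right and rows downward; lengths in m; the calibration is good to about 2 mm. The wrist camera is an equidistant fisheye: a pixel r from the principal point sees the ray r / f radians off the axis. A picture is of the moment at which its call begins: read the wrist's pose just before it. camera_params takes no time and is no camera call.
- bot.finish_job(): hands the job in; it is judged then, once.
The state is a dict: "time": time; "q": joint angles; "joint_vel": joint speeds; "joint_torque": joint torques, N m; "tool_pos": TCP position; "tcp_rot": TCP orientation; "wrist_force": force on the tool from outside, world axes, zero at the start; "torque": the same for the moment, N m; "width": opening from 0.0 (shut) to 1.0 (fully open); "grip_force": force on a finger pad.
Only numpy, scipy, OpenCV 4.12 (cv2) and the standard library are available. Lean on these libraries where they do the work, as an engineer would, in place of code of your own. Each camera call takes 0.05 s, during which the arm holds its last target. There are 200 camera calls.

## Working session

There is one attempt and no reset: what is moved stays moved. The work goes in short steps, Python scripts to look and compute and a tool call to move; the robot and the scene stay as the last step left them, time stands still between calls to the robot, and variables do not carry over. Pictures are saved under pics/ and viewed, at most 14 in all, crops included, and the job is handed in when it is done.

Besides the shell and the picture viewer there is one more tool, called after ">>>" as name([rows], argument=value, ...), one row to a line, values as JSON. jog_arm: Moves the arm, as the interface text tells. Its arguments: {"type":"object","properties":{"increments":{"type":"array","items":{"type":"array","items":{"type":"array","items":{"type":"number"}}}},"force":{"type":"number"}},"required":["increments"]}

```bash
ls; mkdir -p pics
cat > h.py <<'E'
import numpy as np, cv2
from scipy.spatial.transform import Rotation as Rn
from workcell import read_state, viewer, bot
def cam(n):
    s=read_state(); im,d=viewer.read_camera(n); return s,im,d,viewer.camera_params(n)
def px2w(p,d,u,v):
    z=d[v,u]; c=np.array([(u-p['cx'])/p['fx']*z,(v-p['cy'])/p['fy']*z,z])
    return p['R'].T@(c-p['t'])
def cloud(p,d):
    v,u=np.mgrid[:480,:640]; c=np.stack([(u-p['cx'])/p['fx']*d,(v-p['cy'])/p['fy']*d,d],-1)
    return (c-p['t'])@p['R']
def w2px(p,X):
    c=p['R']@np.array(X)+p['t']; return c[0]/c[2]*p['fx']+p['cx'],c[1]/c[2]*p['fy']+p['cy']
E
python3 - <<'E'
from h import *
for n in('scene','side'):
    s,im,d,p=cam(n); cv2.imwrite(f'pics/{n}0.png',im); np.savez(f'{n}0.npz',im=im,d=d)
    print(n,p['R'].round(3).tolist(),p['t'],(-p['R'].T@p['t']).round(3),p['fx'])
print(s)
E
```

```text
pics
scene [[-0.328, 0.945, -0.003], [0.626, 0.214, -0.75], [-0.708, -0.248, -0.661]] [ 0.18918094 -0.25953903  1.94145433] [1.599 0.358 1.09 ] 564.5303623041615
side [[-0.947, -0.321, 0.001], [-0.209, 0.614, -0.761], [0.244, -0.721, -0.649]] [0.50194131 0.21139455 1.22443353] [0.221 0.914 0.955] 545.5602873858836
{'time': 0.05, 'q': array([-1.34990214e+00,  2.64766405e-01,  1.60537128e+00, -2.81260780e-06,
        1.27372083e+00, -3.69079273e-02]), 'joint_vel': array([-0.00053423, -0.00057592,  0.00021176,  0.00033128,  0.00103684,
       -0.00018646]), 'joint_torque': array([ 2.08785814e-04, -5.17029011e+01, -3.68845010e+01, -1.07179467e-04,
        7.05847226e-03,  6.67410703e-06]), 'tool_pos': array([ 0.17196201, -0.65213594,  0.3025544 ]), 'tcp_rot': array([-3.11329173e+00, -4.03545414e-01,  3.30928959e-04]), 'wrist_force': array([ 0.57616806,  0.29375144, -0.41388185]), 'torque': array([-0.01918952,  0.00617976, -0.0232104 ]), 'grip_force': 0.0, 'width': 1.003370804803966}
```

View pics/scene0.png

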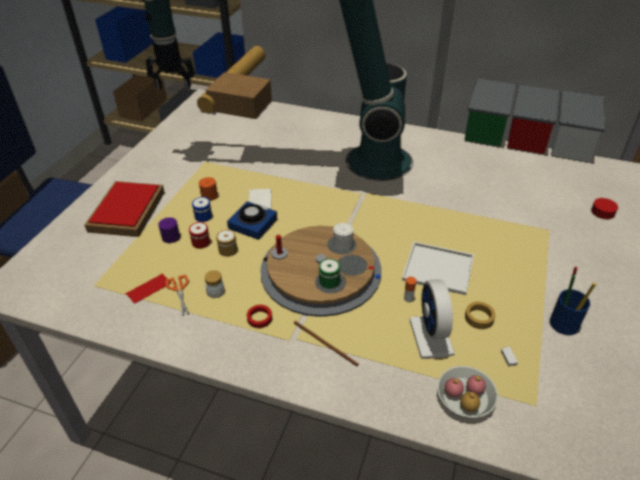

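View pics/side0.png

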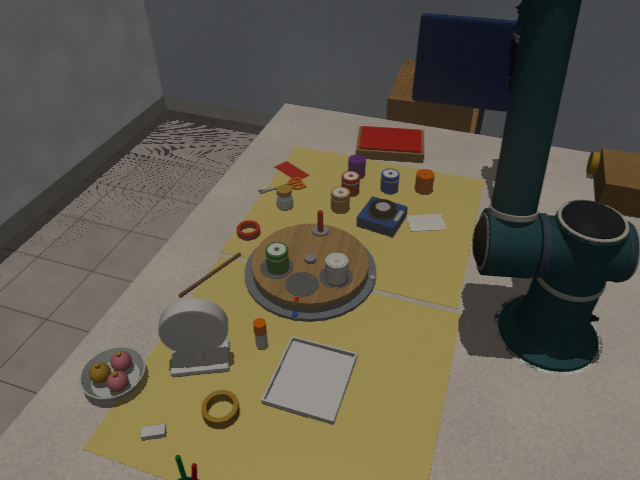

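Side picture: gold (341,199), red (351,182), blue (390,180) waiting; look‑alikes purple (357,166), orange (425,181) are left alone; green (277,257), white (337,267) on the disc, peg (320,222), stamp (383,212), tray (311,378), jar (285,197), glue (261,333).

Run:
```python
from h import *
for n in('side','scene'):
    z=np.load(n+'0.npz'); p=viewer.camera_params(n); P=cloud(p,z['d']); P[z['d']==0]=np.nan
    pts=dict(side=dict(gold=(341,193),red=(351,177),blue=(390,174),purple=(357,160),orange=(425,175),green=(277,250),white=(337,262),peg=(320,211),hub=(311,258),felt=(302,285),stamp=(383,208),tray=(311,378),jar=(285,190),glue=(260,323),redm=(296,299),blu=(294,315),wst=(372,277)),
     scene=dict(gold=(227,235),red=(199,228),blue=(202,202),purple=(169,223),orange=(208,183),green=(329,265),white=(343,230),peg=(279,237),hub=(321,259),felt=(353,265),stamp=(253,212),tray=(440,268),jar=(214,275),glue=(410,282)))[n]
    for k,(u,v) in pts.items(): print(n,k,P[v,u].round(3))
    # fit tops
    for k in pts:
        u,v=pts[k]
        zt=P[v,u,2]
        c=P[v,u,:2]
        r=np.hypot(P[...,0]-c[0],P[...,1]-c[1])
        R=.04
        if k in('gold','red','blue','purple','orange','green','white','peg','jar','glue'):
            m=(r<R)&(abs(P[...,2]-(.096 if k in('green','white') else .104 if k=='peg' else .056 if k not in('jar','glue') else zt))<.006)
            if m.any():
                q=P[m]; (cx,cy),rad=cv2.minEnclosingCircle(q[:,:2].astype(np.float32)); print('   top',k,m.sum(),q.mean(0).round(3),(round(cx,3),round(cy,3),round(rad,3)))
    hsv=P
    # disc
    m=(abs(P[...,2]-.04)<.005)&(np.hypot(P[...,0]-P[pts['hub'][1],pts['hub'][0],0],P[...,1]-P[pts['hub'][1],pts['hub'][0],1])<.18)
    print('disc',cv2.minEnclosingCircle(P[m][:,:2].astype(np.float32)))
```

```text
side gold [ 0.579 -0.287  0.052]
side red [ 0.576 -0.373  0.052]
side blue [ 0.47  -0.42   0.055]
side purple [ 0.583 -0.46   0.057]
side orange [ 0.371 -0.444  0.058]
side green [0.637 0.038 0.094]
side white [0.49  0.032 0.095]
side peg [ 0.588 -0.13   0.101]
side hub [ 0.569 -0.008  0.049]
side felt [0.562 0.073 0.035]
side stamp [ 0.451 -0.26   0.05 ]
side tray [0.462 0.29  0.004]
side jar [ 0.729 -0.237  0.062]
side glue [0.594 0.238 0.069]
side redm [0.558 0.124 0.04 ]
side blu [0.555 0.147 0.011]
side wst [ 0.417 -0.026  0.015]
   top gold 188 [ 0.582 -0.285  0.055] (0.58, -0.288, 0.032)
   top red 169 [ 0.579 -0.372  0.055] (0.58, -0.374, 0.032)
   top blue 166 [ 0.472 -0.422  0.055] (0.474, -0.424, 0.03)
   top purple 147 [ 0.586 -0.465  0.055] (0.587, -0.466, 0.031)
   top orange 156 [ 0.374 -0.454  0.055] (0.372, -0.456, 0.03)
   top green 297 [0.64  0.038 0.095] (0.639, 0.036, 0.029)
   top white 314 [0.494 0.028 0.095] (0.495, 0.026, 0.029)
   top peg 27 [ 0.587 -0.124  0.102] (0.585, -0.124, 0.009)
   top jar 107 [ 0.737 -0.244  0.059] (0.737, -0.246, 0.024)
   top glue
[... 558 characters left out ...]
ue [0.607 0.237 0.074]
   top gold 224 [ 0.583 -0.286  0.056] (0.582, -0.286, 0.031)
   top red 208 [ 0.578 -0.374  0.056] (0.575, -0.376, 0.031)
   top blue 178 [ 0.47  -0.425  0.056] (0.471, -0.426, 0.031)
   top purple 207 [ 0.585 -0.468  0.056] (0.585, -0.471, 0.03)
   top orange 160 [ 0.372 -0.455  0.055] (0.372, -0.459, 0.032)
   top green 274 [0.64  0.036 0.096] (0.639, 0.034, 0.029)
   top white 230 [0.494 0.027 0.096] (0.492, 0.024, 0.03)
   top peg 27 [ 0.585 -0.125  0.103] (0.584, -0.128, 0.011)
   top jar 145 [ 0.736 -0.246  0.061] (0.735, -0.246, 0.024)
   top glue 62 [0.596 0.237 0.071] (0.596, 0.236, 0.016)
disc ((0.5699266195297241, -0.011452743783593178), 0.1481919139623642)
```

```bash
cat >> h.py <<'E'
def pose():
    s=read_state(); R=Rn.from_rotvec(s['tcp_rot']).as_matrix(); return s,s['tool_pos'],np.degrees(np.arctan2(R[1,0],R[0,0])),np.degrees(np.arccos(-R[2,2]))
def plan(*wps):
    """wps: (x,y,z,psi_deg or None, nrows): constant tool-frame row for each leg"""
    s,t,psi,tilt=pose(); print('now t=%.2f'%s['time'],t.round(4),'psi %.1f tilt %.2f'%(psi,tilt),'w %.3f gf %.1f'%(s['width'],s['grip_force']),'F',s['wrist_force'].round(1),'q',np.degrees(s['q']).round(0))
    for x,y,z,ps,n in wps:
        ps=psi if ps is None else ps
        dt=(ps-psi)/n; M=np.zeros((2,2))
        for k in range(n):
            a=np.radians(psi+k*dt); c,q=np.cos(a),np.sin(a); M+=np.array([[c,q],[q,-c]])  # tool x=(c,s), tool y=(s,-c)
        d=np.linalg.solve(M,np.array([x,y])-t[:2])/.03
        row=[d[0],d[1],(t[2]-z)/n/.03,0,0,-dt/6]
        print(f'  {n} rows of',np.round(row,3).tolist()); t=np.array([x,y,z]);psi=ps
E
python3 - <<'E'
from h import *
plan((.585,-.125,.25,96,25),(.585,-.125,.139,None,5))
z=np.load('side0.npz');P=cloud(viewer.camera_params('side'),z['d'])
im=z['im'].astype(int)
m=(P[...,0]>.36)&(P[...,0]<.57)&(P[...,1]>.19)&(P[...,1]<.41)&(im.min(-1)>110)&(im.max(-1)-im.min(-1)<40)&(P[...,2]<.03)
q=P[m][:,:2].astype(np.float32);r=cv2.minAreaRect(q);print('tray',r,cv2.boxPoints(r))
m=(P[...,0]>.36)&(P[...,0]<.54)&(P[...,1]>-.36)&(P[...,1]<-.17)&(P[...,2]>.025)&(P[...,2]<.042)
r=cv2.minAreaRect(P[m][:,:2].astype(np.float32));print('stamp',r)
m=(P[...,0]>.38)&(P[...,0]<.54)&(P[...,1]>-.34)&(P[...,1]<-.18)&(P[...,2]>.045)
q=P[m][:,:2].astype(np.float32);print(m.sum(),q.mean(0),cv2.minEnclosingCircle(q))
cv2.imwrite('pics/stamp.png',cv2.resize(z['im'][160:260,320:460],None,fx=5,fy=5,interpolation=cv2.INTER_CUBIC))
E
```

```text
now t=0.10 [ 0.172  -0.6522  0.3027] psi 14.8 tilt 0.12 w 1.003 gf 0.0 F [-0.  -0.1 -0.2] q [-77.  15.  92.  -0.  73.  -2.]
  25 rows of [0.972, 0.031, 0.07, 0.0, 0.0, -0.542]
  5 rows of [0.0, 0.0, 0.74, 0.0, 0.0, -0.0]
tray ((0.46314722299575806, 0.2846207320690155), (0.1501530408859253, 0.18284346163272858), 0.34908273816108704) [[0.3875151  0.37558335]
 [0.3886291  0.19274329]
 [0.5387794  0.19365811]
 [0.53766537 0.37649816]]
stamp ((0.4555130898952484, -0.266780287027359), (0.11949968338012695, 0.11163092404603958), 82.01192474365234)
343 [ 0.45495054 -0.26587558] ((0.4535958468914032, -0.26740574836730957), 0.039875421673059464)
```

View pics/stamp.png

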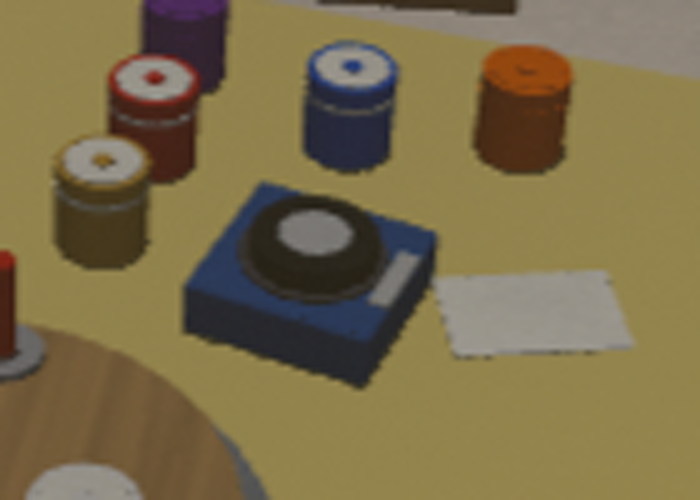

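The crop confirms it: lidded gold, red and blue tins with white labels; purple (partly hidden, top left) and orange have plain lids. Stamp dot at about (383,206).

>>> jog_arm([
  [[0.97,0.03,0.07,0,0,-0.54,1],[0.97,0.03,0.07,0,0,-0.54,1],[0.97,0.03,0.07,0,0,-0.54,1],[0.97,0.03,0.07,0,0,-0.54,1],[0.97,0.03,0.07,0,0,-0.54,1]],
])

```text
time: 0.52
tool_pos: [0.3099, -0.6037, 0.2925]
tcp_rot: [-3.026, -0.842, 0.0]
wrist_force: [0.0, -0.6, 0.7]
width: 0.998
grip_force: 0.0
```

>>> jog_arm([
  [[0.97,0.03,0.07,0,0,-0.54,1],[0.97,0.03,0.07,0,0,-0.54,1],[0.97,0.03,0.07,0,0,-0.54,1],[0.97,0.03,0.07,0,0,-0.54,1],[0.97,0.03,0.07,0,0,-0.54,1]],
])

```text
time: 0.93
tool_pos: [0.4278, -0.5186, 0.282]
tcp_rot: [-2.876, -1.261, 0.0]
wrist_force: [-0.6, -0.3, 0.1]
width: 1.0
grip_force: 0.0
```

>>> jog_arm([
  [[0.97,0.03,0.07,0,0,-0.54,1],[0.97,0.03,0.07,0,0,-0.54,1],[0.97,0.03,0.07,0,0,-0.54,1],[0.97,0.03,0.07,0,0,-0.54,1],[0.97,0.03,0.07,0,0,-0.54,1]],
])

```text
time: 1.35
tool_pos: [0.517, -0.4042, 0.2716]
tcp_rot: [-2.67, -1.653, 0.0]
wrist_force: [0.4, 0.3, -0.7]
width: 1.002
grip_force: 0.0
```

>>> jog_arm([
  [[0.97,0.03,0.07,0,0,-0.54,1],[0.97,0.03,0.07,0,0,-0.54,1],[0.97,0.03,0.07,0,0,-0.54,1],[0.97,0.03,0.07,0,0,-0.54,1],[0.97,0.03,0.07,0,0,-0.54,1]],
])

```text
time: 1.77
tool_pos: [0.5708, -0.2694, 0.2611]
tcp_rot: [-2.411, -2.013, 0.0]
wrist_force: [-0.4, -0.7, 0.6]
width: 0.997
grip_force: 0.0
```

>>> jog_arm([
  [[0.97,0.03,0.07,0,0,-0.54,1],[0.97,0.03,0.07,0,0,-0.54,1],[0.97,0.03,0.07,0,0,-0.54,1],[0.97,0.03,0.07,0,0,-0.54,1],[0.97,0.03,0.07,0,0,-0.54,1]],
])

```text
time: 2.18
tool_pos: [0.5848, -0.125, 0.2507]
tcp_rot: [-2.103, -2.333, 0.0]
wrist_force: [0.7, 0.4, -0.3]
width: 0.999
grip_force: 0.0
```

>>> jog_arm([
  [[0,0,0,0,0,0,1],[0,0,0,0,0,0,1],[0,0,0,0,0,0,1],[0,0,0,0,0,0,1],[0,0,0,0,0,0,1]],
])

```text
time: 2.6
tool_pos: [0.585, -0.1277, 0.2515]
tcp_rot: [2.108, 2.328, -0.0]
wrist_force: [0.2, -0.3, -0.1]
width: 1.0
grip_force: 0.0
```

```bash
cat >> h.py <<'E'
def wrist(name):
    s,im,d,p=cam('wrist'); cv2.imwrite(f'pics/{name}.png',im); H=np.array(p['hand_eye']); R=Rn.from_rotvec(s['tcp_rot']).as_matrix()
    v,u=np.mgrid[:480,:640]; x=(u-p['cx'])/p['fx'];y=(v-p['cy'])/p['fy'];th=np.hypot(x,y);k=np.tan(th)/np.maximum(th,1e-9)
    c=np.stack([x*k*d,y*k*d,d],-1); P=(c@H[:3,:3].T+H[:3,3])@R.T+s['tool_pos']; P[(d==0)|(th>1.3)]=np.nan
    return im,P
def top(P,x,y,zt,r=.045,tol=.007):
    m=(np.hypot(P[...,0]-x,P[...,1]-y)<r)&(abs(P[...,2]-zt)<tol)
    if m.sum()<5: return None
    q=P[m]; (cx,cy),rad=cv2.minEnclosingCircle(q[:,:2].astype(np.float32)); return m.sum(),q.mean(0).round(4),(round(cx,4),round(cy,4),round(rad,4))
E
python3 - <<'E'
from h import *
im,P=wrist('w1')
print(top(P,.585,-.125,.104,.03))
plan((.585,-.125,.139,96,5))
E
```

```text
(np.int64(509), array([ 0.5816, -0.1255,  0.1027]), (0.5819, -0.1266, 0.0081))
now t=2.65 [ 0.585  -0.1277  0.2514] psi 95.7 tilt 0.01 w 1.001 gf 0.0 F [ 0.1  0.4 -0.1] q [-15.   9. 105.  -0.  66. -20.]
  5 rows of [0.018, 0.002, 0.75, 0.0, 0.0, -0.011]
```

View pics/w1.png

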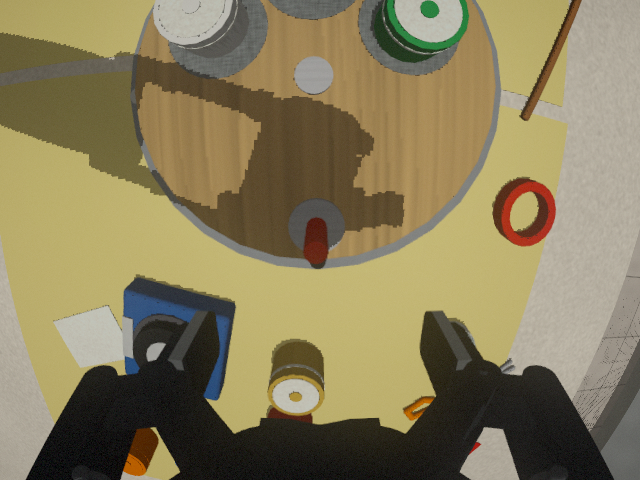

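>>> jog_arm([
  [[0.01,-0.01,0.75,0,0,0,1],[0.01,-0.01,0.75,0,0,0,1],[0.01,-0.01,0.75,0,0,0,1],[0.01,-0.01,0.75,0,0,0,1],[0.01,-0.01,0.75,0,0,0,1]],
])

```text
time: 3.07
tool_pos: [0.5834, -0.1262, 0.1381]
tcp_rot: [2.108, 2.328, 0.0]
wrist_force: [0.3, -0.2, -0.7]
width: 0.999
grip_force: 0.0
```

>>> jog_arm([
  [[0,0,0,0,0,0,-1],[0,0,0,0,0,0,-1],[0,0,0,0,0,0,-1],[0,0,0,0,0,0,-1],[0,0,0,0,0,0,-1]],
], force=40)

```text
time: 3.48
tool_pos: [0.5847, -0.1257, 0.141]
tcp_rot: [2.105, 2.328, 0.003]
wrist_force: [0.2, -1.2, 0.5]
width: 0.298
grip_force: 0.0
```

>>> jog_arm([
  [[0,0,0,0,0,0,-1],[0,0,0,0,0,0,-1],[0,0,0,0,0,0,-1],[0,0,0,0,0,0,-1],[0,0,0,0,0,0,-1]],
])

```text
time: 3.9
tool_pos: [0.5837, -0.1257, 0.1408]
tcp_rot: [2.105, 2.329, 0.0]
wrist_force: [-2.9, -1.9, 5.1]
width: 0.174
grip_force: 38.8
```

Run:
```python
from h import *
im,P=wrist('w2')
print('w2 hub',end='');plan((.688,.002,.139,185.7,15))
z=np.load('side0.npz')
```

```text
w2 hubnow t=3.95 [ 0.5838 -0.1256  0.1408] psi 95.8 tilt 0.10 w 0.171 gf 38.8 F [-2.2 -1.7  5.4] q [-15.  15. 110.  -0.  54. -20.]
  15 rows of [0.021, 0.406, 0.004, 0.0, 0.0, -0.999]
```

>>> jog_arm([
  [[0.02,0.4,0,0,0,-1,-1],[0.02,0.4,0,0,0,-1,-1],[0.02,0.4,0,0,0,-1,-1],[0.02,0.4,0,0,0,-1,-1],[0.02,0.4,0,0,0,-1,-1]],
])

```text
time: 4.37
tool_pos: [0.6393, -0.103, 0.1408]
tcp_rot: [-1.425, -2.799, -0.002]
wrist_force: [-6.0, 6.1, 8.4]
width: 0.173
grip_force: 39.6
```

>>> jog_arm([
  [[0.02,0.4,0,0,0,-1,-1],[0.02,0.4,0,0,0,-1,-1],[0.02,0.4,0,0,0,-1,-1],[0.02,0.4,0,0,0,-1,-1],[0.02,0.4,0,0,0,-1,-1]],
])

```text
time: 4.78
tool_pos: [0.6754, -0.0565, 0.1408]
tcp_rot: [-0.651, -3.069, -0.002]
wrist_force: [-11.2, 4.1, 11.7]
width: 0.171
grip_force: 39.9
```

Run:
```python
from h import *
plan((.687,.0015,.1405,185.7,5))
```

```text
now t=4.78 [ 0.6754 -0.0565  0.1408] psi 156.0 tilt 0.26 w 0.171 gf 39.9 F [-11.2   4.1  11.7] q [ -7.  23.  99.   0.  58. -73.]
  5 rows of [0.005, 0.398, 0.002, 0.0, 0.0, -0.988]
```

>>> jog_arm([
  [[0.01,0.4,0,0,0,-1,-1],[0.01,0.4,0,0,0,-1,-1],[0.01,0.4,0,0,0,-1,-1],[0.01,0.4,0,0,0,-1,-1],[0.01,0.4,0,0,0,-1,-1]],
])

```text
time: 5.2
tool_pos: [0.6841, 0.001, 0.1407]
tcp_rot: [0.165, -3.128, -0.002]
wrist_force: [-17.9, 1.0, 16.3]
width: 0.169
grip_force: 40.5
```

>>> jog_arm([
  [[0,0,0,0,0,0,-1],[0,0,0,0,0,0,-1],[0,0,0,0,0,0,0],[0,0,0,0,0,0,1],[0,0,0,0,0,0,1]],
])

```text
time: 5.62
tool_pos: [0.6884, 0.0, 0.1397]
tcp_rot: [-0.158, 3.136, -0.0]
wrist_force: [-0.2, -0.2, -0.4]
width: 0.592
grip_force: 0.0
```

>>> jog_arm([
  [[0,0,0,0,0,0,1],[0,0,0,0,0,0,1],[0,0,0,0,0,0,1],[0,0,0,0,0,0,1],[0,0,0,0,0,0,1]],
])

```text
time: 6.03
tool_pos: [0.6878, -0.0001, 0.1387]
tcp_rot: [0.158, -3.137, -0.0]
wrist_force: [0.7, 0.2, 0.4]
width: 0.997
grip_force: 0.0
```

>>> jog_arm([
  [[0,0,-0.8,0,0,0,1],[0,0,-0.8,0,0,0,1],[0,0,-0.8,0,0,0,1],[0,0,-0.8,0,0,0,1],[0,0,-0.8,0,0,0,1]],
])

```text
time: 6.45
tool_pos: [0.6876, -0.0, 0.2599]
tcp_rot: [0.158, -3.137, -0.0]
wrist_force: [0.4, -0.2, -0.2]
width: 1.002
grip_force: 0.0
```

Run:
```python
from h import *
s,im,d,p=cam('side'); cv2.imwrite('pics/s1.png',im); P=cloud(p,d);P[d==0]=np.nan
for n,x,y in(('green',.527,.057),('white',.536,-.089)): print(n,top(P,x,y,.096))
print('peg',top(P,.687,.001,.103,.03))
s,im,d,p=cam('scene'); P=cloud(p,d);P[d==0]=np.nan
for n,x,y in(('green',.527,.057),('white',.536,-.089)): print(n,top(P,x,y,.096))
print('peg',top(P,.687,.001,.103,.03))
plan((.527,.057,.25,130,12),(.527,.057,.12,None,5))
```

```text
green (np.int64(332), array([0.5258, 0.0588, 0.0948]), (0.5268, 0.0563, 0.0286))
white (np.int64(256), array([ 0.536 , -0.0878,  0.0947]), (0.5342, -0.0898, 0.029))
peg (np.int64(36), array([0.6867, 0.0044, 0.102 ]), (0.6867, 0.0021, 0.0106))
green (np.int64(249), array([0.5267, 0.0564, 0.0953]), (0.5238, 0.0557, 0.0299))
white (np.int64(185), array([ 0.5375, -0.086 ,  0.0956]), (0.5348, -0.0879, 0.0288))
peg (np.int64(33), array([0.6862, 0.0024, 0.1028]), (0.6858, 0.001, 0.0085))
now t=6.55 [ 6.905e-01 -1.000e-04  2.650e-01] psi -174.2 tilt 0.57 w 0.997 gf 0.0 F [ 1.1 -0.9  2.2] q [ -2.  18.  93.   0.  69. -98.]
  12 rows of [-2.61, 0.726, 0.042, 0.0, 0.0, -4.225]
  5 rows of [0.0, 0.0, 0.867, 0.0, 0.0, -0.0]
```

View pics/s1.png

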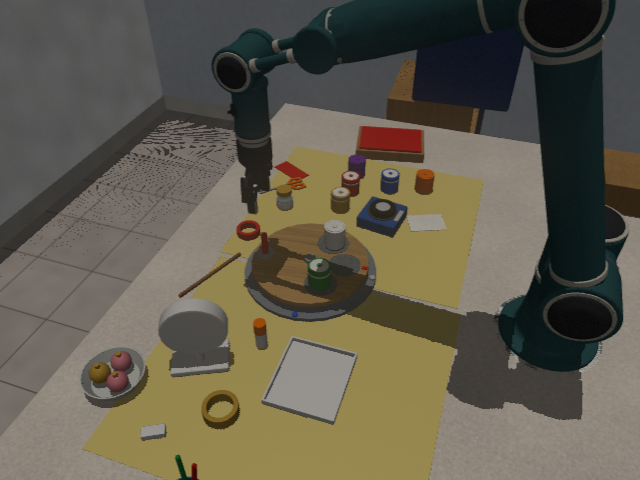

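The table sits at the front stop: red mark (364,268) at the white stud, green at (319,275), white (335,235), peg (265,243).

```bash
sed -i "s/        dt=(ps-psi)\/n;/        ps=psi+(ps-psi+180)%360-180; dt=(ps-psi)\/n;/" h.py
python3 - <<'E'
from h import *
plan((.5262,.0572,.25,90,17),(.5262,.0572,.12,None,5))
E
```

```text
now t=6.55 [ 6.905e-01 -1.000e-04  2.650e-01] psi -174.2 tilt 0.57 w 0.997 gf 0.0 F [ 1.1 -0.9  2.2] q [ -2.  18.  93.   0.  69. -98.]
  17 rows of [0.361, -0.132, 0.029, 0.0, 0.0, 0.939]
  5 rows of [0.0, 0.0, 0.867, 0.0, 0.0, -0.0]
```

>>> jog_arm([
  [[0.36,-0.13,0.03,0,0,0.94,1],[0.36,-0.13,0.03,0,0,0.94,1],[0.36,-0.13,0.03,0,0,0.94,1],[0.36,-0.13,0.03,0,0,0.94,1],[0.36,-0.13,0.03,0,0,0.94,1]],
])

```text
time: 6.97
tool_pos: [0.6317, -0.0144, 0.2531]
tcp_rot: [-0.619, -3.079, 0.001]
wrist_force: [-0.6, 0.0, 0.2]
width: 1.004
grip_force: 0.0
```

>>> jog_arm([
  [[0.36,-0.13,0.03,0,0,0.94,1],[0.36,-0.13,0.03,0,0,0.94,1],[0.36,-0.13,0.03,0,0,0.94,1],[0.36,-0.13,0.03,0,0,0.94,1],[0.36,-0.13,0.03,0,0,0.94,1]],
])

```text
time: 7.38
tool_pos: [0.5764, -0.0006, 0.2487]
tcp_rot: [-1.35, -2.835, 0.001]
wrist_force: [0.0, -0.4, 0.4]
width: 0.995
grip_force: 0.0
```

>>> jog_arm([
  [[0.36,-0.13,0.03,0,0,0.94,1],[0.36,-0.13,0.03,0,0,0.94,1],[0.36,-0.13,0.03,0,0,0.94,1],[0.36,-0.13,0.03,0,0,0.94,1],[0.36,-0.13,0.03,0,0,0.94,1]],
])

```text
time: 7.8
tool_pos: [0.5342, 0.0378, 0.2443]
tcp_rot: [-2.0, -2.421, 0.002]
wrist_force: [0.6, -0.5, -0.0]
width: 1.001
grip_force: 0.0
```

>>> jog_arm([
  [[0.36,-0.13,0.03,0,0,0.94,1],[0.36,-0.13,0.03,0,0,0.94,1],[0,0,0,0,0,0,1],[0,0,0,0,0,0,1],[0,0,0,0,0,0,1]],
])

```text
time: 8.22
tool_pos: [0.5245, 0.0575, 0.2433]
tcp_rot: [2.22, 2.222, -0.001]
wrist_force: [0.2, 0.1, -0.4]
width: 0.995
grip_force: 0.0
```

Run:
```python
from h import *
im,P=wrist('w3')
print(top(P,.526,.057,.096),top(P,.536,-.088,.096))
plan((.5262,.0572,.12,90,5))
```

```text
(np.int64(5406), array([0.5217, 0.0565, 0.0955]), (0.5217, 0.0547, 0.0273)) (np.int64(1266), array([ 0.5304, -0.0755,  0.0947]), (0.5312, -0.0857, 0.0265))
now t=8.27 [0.5246 0.0574 0.2434] psi 90.0 tilt 0.02 w 1.001 gf 0.0 F [-0.3 -1.1  1. ] q [  4.   2. 114.  -0.  65.   4.]
  5 rows of [-0.001, 0.01, 0.822, 0.0, 0.0, -0.0]
```

>>> jog_arm([
  [[0,0,0.82,0,0,0,1],[0,0,0.82,0,0,0,1],[0,0,0.82,0,0,0,1],[0,0,0.82,0,0,0,1],[0,0,0.82,0,0,0,1]],
])

```text
time: 8.68
tool_pos: [0.5249, 0.0572, 0.1197]
tcp_rot: [2.222, 2.22, 0.001]
wrist_force: [0.8, 0.4, -0.6]
width: 0.995
grip_force: 0.0
```

>>> jog_arm([
  [[0,0,0,0,0,0,-1],[0,0,0,0,0,0,-1],[0,0,0,0,0,0,-1],[0,0,0,0,0,0,-1],[0,0,0,0,0,0,-1]],
], force=60)

```text
time: 9.1
tool_pos: [0.5258, 0.0578, 0.1224]
tcp_rot: [2.222, 2.218, 0.004]
wrist_force: [0.1, -0.1, -0.8]
width: 0.618
grip_force: 62.9
```

Run:
```python
from h import *
plan((.5262,.0572,.25,90,5),(.463,.25,.25,90,7),(.463,.25,.087,90,5))
```

```text
now t=9.10 [0.5258 0.0578 0.1224] psi 89.9 tilt 0.20 w 0.618 gf 62.9 F [ 0.1 -0.1 -0.8] q [  4.  10. 119.  -0.  51.   4.]
  5 rows of [-0.004, 0.003, -0.851, 0.0, 0.0, -0.003]
  7 rows of [0.918, -0.301, 0.0, 0.0, 0.0, -0.0]
  5 rows of [0.0, 0.0, 1.087, 0.0, 0.0, -0.0]
```

>>> jog_arm([
  [[0,0,-0.85,0,0,0,-1],[0,0,-0.85,0,0,0,-1],[0,0,-0.85,0,0,0,-1],[0,0,-0.85,0,0,0,-1],[0,0,-0.85,0,0,0,-1]],
])

```text
time: 9.52
tool_pos: [0.5245, 0.0579, 0.2505]
tcp_rot: [2.222, 2.219, 0.002]
wrist_force: [0.2, -1.1, -2.0]
width: 0.621
grip_force: 63.4
```

>>> jog_arm([
  [[0.92,-0.3,0,0,0,0,-1],[0.92,-0.3,0,0,0,0,-1],[0.92,-0.3,0,0,0,0,-1],[0.92,-0.3,0,0,0,0,-1],[0.92,-0.3,0,0,0,0,-1]],
])

```text
time: 9.93
tool_pos: [0.4794, 0.1971, 0.2496]
tcp_rot: [2.223, 2.218, 0.004]
wrist_force: [0.3, 0.6, -1.5]
width: 0.618
grip_force: 63.4
```

>>> jog_arm([
  [[0.92,-0.3,0,0,0,0,-1],[0.92,-0.3,0,0,0,0,-1],[0,0,0,0,0,0,-1],[0,0,0,0,0,0,-1],[0,0,0,0,0,0,-1]],
])

```text
time: 10.35
tool_pos: [0.4619, 0.2511, 0.2488]
tcp_rot: [2.222, 2.22, 0.001]
wrist_force: [-0.8, -0.1, -1.2]
width: 0.616
grip_force: 63.4
```

Run:
```python
from h import *
im,P=wrist('w4')
plan((.463,.25,.09,90,5))
```

```text
now t=10.40 [0.462  0.2506 0.2486] psi 89.9 tilt 0.05 w 0.622 gf 63.4 F [-0.4 -0.6 -1. ] q [ 26.   1. 114.  -0.  65.  26.]
  5 rows of [-0.004, 0.006, 1.057, 0.0, 0.0, -0.004]
```

View pics/w4.png

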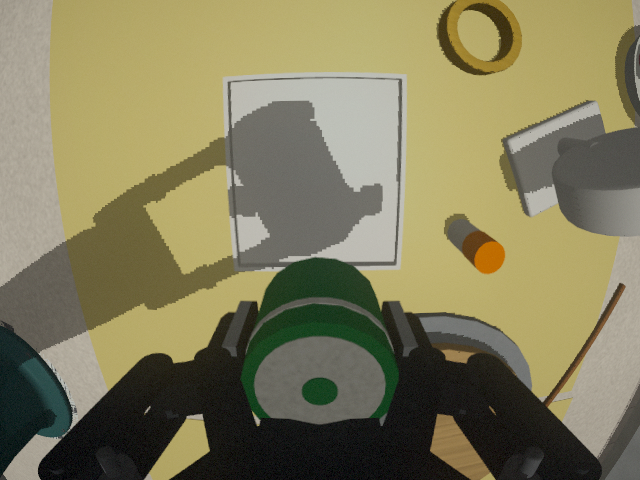

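The green tin is held upright; tray corners at (224,76), (406,73), (398,268), (233,271).

Run:
```python
from h import *
im,P=wrist('w5'); 
c=[P[v,u] for u,v in((228,80),(402,77),(394,264),(237,266))]
for a in c: print(a.round(3))
print(np.nanmean(c,0))
s=np.load('side0.npz');P=cloud(viewer.camera_params('side'),s['d'])
for u,v in((299,341),(355,353),(323,418),(266,402)): print(P[v,u].round(3))
```

```text
[0.388 0.369 0.014]
[0.529 0.371 0.012]
[0.529 0.208 0.011]
[0.387 0.207 0.013]
[0.4583216  0.28888283 0.01252349]
[0.518 0.211 0.009]
[0.392 0.207 0.014]
[0.407 0.374 0.014]
[0.525 0.376 0.012]
```

>>> jog_arm([
  [[0,0,0.9,0,0,0,-1],[0,0,0.9,0,0,0,-1],[0,0,0.9,0,0,0,-1],[0,0,0.9,0,0,0,-1],[0,0,0.9,0,0,0,-1]],
])

```text
time: 10.87
tool_pos: [0.4624, 0.25, 0.1123]
tcp_rot: [2.225, 2.217, 0.001]
wrist_force: [-0.8, 0.0, -1.6]
width: 0.62
grip_force: 63.4
```

>>> jog_arm([
  [[0,0,0.18,0,0,0,-1],[0,0,0.18,0,0,0,-1],[0,0,0.18,0,0,0,-1],[0,0,0.18,0,0,0,-1],[0,0,0.18,0,0,0,-1]],
])

```text
time: 11.28
tool_pos: [0.4632, 0.2516, 0.0874]
tcp_rot: [2.223, 2.218, 0.005]
wrist_force: [-0.1, -0.3, -1.2]
width: 0.62
grip_force: 63.5
```

>>> jog_arm([
  [[0,0,0,0,0,0,-1],[0,0,0,0,0,0,-1],[0,0,0,0,0,0,0.4],[0,0,0,0,0,0,1],[0,0,0,0,0,0,1]],
])

```text
time: 11.7
tool_pos: [0.4623, 0.2515, 0.0868]
tcp_rot: [2.223, 2.219, 0.002]
wrist_force: [-0.8, -0.3, -0.3]
width: 0.954
grip_force: 0.0
```

>>> jog_arm([
  [[0,0,0,0,0,0,1],[0,0,0,0,0,0,1],[0,0,-0.6,0,0,0,1],[0,0,-0.9,0,0,0,1],[0,0,-0.9,0,0,0,1]],
])

```text
time: 12.12
tool_pos: [0.4607, 0.2507, 0.1578]
tcp_rot: [-2.223, -2.219, 0.005]
wrist_force: [0.6, -0.3, 0.1]
width: 1.0
grip_force: 0.0
```

Run:
```python
from h import *
plan((.462,.25,.25,90,4),(.535,-.088,.25,90,11),(.535,-.088,.12,90,5))
s,im,d,p=cam('side');P=cloud(p,d);P[d==0]=np.nan
print(top(P,.462,.251,.061))
```

```text
now t=12.12 [0.4607 0.2507 0.1578] psi 89.9 tilt 0.18 w 1.000 gf 0.0 F [ 0.6 -0.3  0.1] q [ 26.   7. 118.   0.  55.  26.]
  4 rows of [-0.006, 0.011, -0.769, 0.0, 0.0, -0.004]
  11 rows of [-1.024, 0.221, 0.0, 0.0, 0.0, -0.0]
  5 rows of [0.0, 0.0, 0.867, 0.0, 0.0, -0.0]
(np.int64(461), array([0.4656, 0.2517, 0.0588]), (0.4676, 0.2508, 0.0288))
```

>>> jog_arm([
  [[0,0,-0.77,0,0,0,1],[0,0,-0.77,0,0,0,1],[0,0,-0.77,0,0,0,1],[0,0,-0.77,0,0,0,1],[-0.94,0.21,0,0,0,0,1]],
])

```text
time: 12.58
tool_pos: [0.4704, 0.2268, 0.2564]
tcp_rot: [2.219, 2.221, 0.017]
wrist_force: [1.6, 0.2, 0.2]
width: 0.996
grip_force: 0.0
```

>>> jog_arm([
  [[-0.94,0.21,0,0,0,0,1],[-0.94,0.21,0,0,0,0,1],[-0.94,0.21,0,0,0,0,1],[-0.94,0.21,0,0,0,0,1],[-0.94,0.21,0,0,0,0,1]],
])

```text
time: 13.0
tool_pos: [0.4993, 0.0806, 0.2506]
tcp_rot: [2.223, 2.219, 0.001]
wrist_force: [0.2, -0.2, -0.2]
width: 1.0
grip_force: 0.0
```

>>> jog_arm([
  [[-0.94,0.2,0,0,0,0,1],[-0.94,0.2,0,0,0,0,1],[-0.94,0.2,0,0,0,0,1],[-0.94,0.2,0,0,0,0,1],[-0.94,0.2,0,0,0,0,1]],
])

```text
time: 13.42
tool_pos: [0.529, -0.0606, 0.2505]
tcp_rot: [2.223, 2.219, 0.0]
wrist_force: [-0.3, 0.3, -0.4]
width: 0.996
grip_force: 0.0
```

>>> jog_arm([
  [[-0.94,0.2,0,0,0,0,1],[0,0,0,0,0,0,1],[0,0,0,0,0,0,1],[0,0,0,0,0,0,1],[0,0,0,0,0,0,1]],
])

```text
time: 13.83
tool_pos: [0.5346, -0.0865, 0.2503]
tcp_rot: [-2.222, -2.22, -0.0]
wrist_force: [0.2, -0.1, -0.1]
width: 0.999
grip_force: 0.0
```

Run:
```python
from h import *
im,P=wrist('w6')
print(top(P,.534,-.087,.096))
plan((.535,-.088,.12,90,5))
s,im,d,p=cam('side');P=cloud(p,d);P[d==0]=np.nan
print(top(P,.465,.251,.061))
```

```text
(np.int64(5069), array([ 0.5314, -0.0901,  0.0955]), (0.5315, -0.0919, 0.0273))
now t=13.88 [ 0.5347 -0.0864  0.2503] psi 90.0 tilt 0.03 w 1.001 gf 0.0 F [-0.4 -0.3  0. ] q [-12.   3. 112.   0.  65. -12.]
  5 rows of [-0.011, 0.002, 0.869, 0.0, 0.0, -0.001]
(np.int64(454), array([0.4657, 0.2516, 0.059 ]), (0.4664, 0.2508, 0.0282))
```

>>> jog_arm([
  [[-0.01,0,0.87,0,0,0,1],[-0.01,0,0.87,0,0,0,1],[-0.01,0,0.87,0,0,0,1],[-0.01,0,0.87,0,0,0,1],[-0.01,0,0.87,0,0,0,1]],
])

```text
time: 14.35
tool_pos: [0.5349, -0.0878, 0.1192]
tcp_rot: [2.221, 2.221, 0.001]
wrist_force: [-0.4, -0.3, -0.1]
width: 0.998
grip_force: 0.0
```

>>> jog_arm([
  [[0,0,0,0,0,0,-1],[0,0,0,0,0,0,-1],[0,0,0,0,0,0,-1],[0,0,0,0,0,0,-1],[0,0,0,0,0,0,-1]],
], force=60)

```text
time: 14.77
tool_pos: [0.5363, -0.089, 0.122]
tcp_rot: [2.221, 2.217, 0.003]
wrist_force: [0.6, -0.0, -2.1]
width: 0.618
grip_force: 62.9
```

>>> jog_arm([
  [[0,0,-0.87,0,0,0,-1],[0,0,-0.87,0,0,0,-1],[0,0,-0.87,0,0,0,-1],[0,0,-0.87,0,0,0,-1],[0,0,-0.87,0,0,0,-1]],
])

```text
time: 15.18
tool_pos: [0.5351, -0.0889, 0.253]
tcp_rot: [2.222, 2.218, 0.002]
wrist_force: [-0.3, -0.1, -2.2]
width: 0.624
grip_force: 63.5
```

>>> jog_arm([
  [[0.92,-0.16,0,0,0,0,-1],[0.92,-0.16,0,0,0,0,-1],[0.92,-0.16,0,0,0,0,-1],[0.92,-0.16,0,0,0,0,-1],[0.92,-0.16,0,0,0,0,-1]],
])

```text
time: 15.6
tool_pos: [0.5111, 0.0503, 0.252]
tcp_rot: [2.223, 2.217, 0.003]
wrist_force: [0.5, -0.1, -1.9]
width: 0.619
grip_force: 63.5
```

>>> jog_arm([
  [[0.92,-0.16,0,0,0,0,-1],[0.92,-0.16,0,0,0,0,-1],[0.92,-0.16,0,0,0,0,-1],[0.92,-0.16,0,0,0,0,-1],[0.92,-0.16,0,0,0,0,-1]],
])

```text
time: 16.02
tool_pos: [0.4873, 0.1886, 0.2519]
tcp_rot: [2.223, 2.218, 0.003]
wrist_force: [0.3, 0.7, -1.4]
width: 0.617
grip_force: 63.5
```

>>> jog_arm([
  [[0.92,-0.16,0,0,0,0,-1],[0.92,-0.16,0,0,0,0,-1],[0.92,-0.16,0,0,0,0,-1],[0.92,-0.16,0,0,0,0,-1],[0.92,-0.16,0,0,0,0,-1]],
])

```text
time: 16.43
tool_pos: [0.4635, 0.3268, 0.2519]
tcp_rot: [2.223, 2.219, 0.004]
wrist_force: [0.5, 0.1, -1.1]
width: 0.62
grip_force: 63.5
```

>>> jog_arm([
  [[0,0,0,0,0,0,-1],[0,0,0,0,0,0,-1],[0,0,0,0,0,0,-1],[0,0,0,0,0,0,-1],[0,0,0,0,0,0,-1]],
])

```text
time: 16.85
tool_pos: [0.464, 0.3242, 0.2507]
tcp_rot: [2.225, 2.218, 0.0]
wrist_force: [-0.5, -0.3, -1.3]
width: 0.616
grip_force: 63.4
```

Run:
```python
from h import *
plan((.463,.327,.087,90,10))
```

```text
now t=16.85 [0.464  0.3242 0.2507] psi 89.8 tilt 0.02 w 0.616 gf 63.4 F [-0.5 -0.3 -1.3] q [ 32.   6. 109.  -0.  66.  33.]
  10 rows of [0.009, -0.003, 0.546, 0.0, 0.0, -0.003]
```

>>> jog_arm([
  [[0.02,-0.01,0.9,0,0,0,-1],[0.02,0,0.9,0,0,0,-1],[0.02,0,0.9,0,0,0,-1],[0.02,0,0.9,0,0,0,-1],[0.01,0,0.9,0,0,0,-1]],
])

```text
time: 17.27
tool_pos: [0.4639, 0.327, 0.1147]
tcp_rot: [2.225, 2.217, 0.001]
wrist_force: [0.7, -0.4, -1.9]
width: 0.612
grip_force: 63.4
```

>>> jog_arm([
  [[0,0,0.19,0,0,0,-1],[0,0,0.19,0,0,0,-1],[0,0,0.19,0,0,0,-1],[0,0,0.19,0,0,0,-1],[0,0,0.19,0,0,0,-1]],
])

```text
time: 17.68
tool_pos: [0.4648, 0.3286, 0.0884]
tcp_rot: [2.223, 2.218, 0.005]
wrist_force: [-0.1, 0.2, -1.5]
width: 0.617
grip_force: 63.5
```

>>> jog_arm([
  [[0,0,0,0,0,0,-1],[0,0,0,0,0,0,-1],[0,0,0,0,0,0,0.4],[0,0,0,0,0,0,1],[0,0,0,0,0,0,1]],
])

```text
time: 18.1
tool_pos: [0.4639, 0.3283, 0.0878]
tcp_rot: [2.223, 2.219, 0.002]
wrist_force: [0.6, 0.3, 0.4]
width: 0.956
grip_force: 0.0
```

>>> jog_arm([
  [[0,0,0,0,0,0,1],[0,0,0,0,0,0,1],[0,0,-0.6,0,0,0,1],[0,0,-0.9,0,0,0,1],[0,0,-0.9,0,0,0,1]],
])

```text
time: 18.52
tool_pos: [0.4625, 0.3274, 0.1586]
tcp_rot: [-2.223, -2.219, 0.005]
wrist_force: [0.9, 1.3, 1.0]
width: 1.001
grip_force: 0.0
```

>>> jog_arm([
  [[0,0,-0.8,0,0,0,1],[0,0,-0.8,0,0,0,1],[0,0,-0.8,0,0,0,1],[0,0,-0.8,0,0,0,1],[0,0,0,0,0,0,1]],
])

```text
time: 18.93
tool_pos: [0.4659, 0.3296, 0.2613]
tcp_rot: [2.222, 2.218, 0.016]
wrist_force: [0.8, 1.0, 1.5]
width: 1.0
grip_force: 0.0
```

Run:
```python
from h import *
s,im,d,p=cam('side');P=cloud(p,d);P[d==0]=np.nan;cv2.imwrite('pics/s2.png',im)
print(top(P,.465,.251,.061),top(P,.464,.327,.061))
for n,x,y in(('gold',.581,-.286),('red',.577,-.375),('blue',.472,-.425)): print(n,top(P,x,y,.056))
plan((.581,-.287,.25,90,22))
```

```text
(np.int64(444), array([0.4658, 0.2523, 0.0588]), (0.4668, 0.2508, 0.0283)) (np.int64(529), array([0.467 , 0.3273, 0.059 ]), (0.4679, 0.3265, 0.0288))
gold (np.int64(180), array([ 0.5797, -0.2834,  0.0551]), (0.5825, -0.2858, 0.03))
red (np.int64(124), array([ 0.5727, -0.3668,  0.0548]), (0.5786, -0.3723, 0.0286))
blue (np.int64(171), array([ 0.4717, -0.4212,  0.0547]), (0.472, -0.4226, 0.0294))
now t=18.98 [0.4651 0.3291 0.2588] psi 89.9 tilt 0.41 w 1.000 gf 0.0 F [ 0.6 -0.6 -0.4] q [ 33.   5. 108.  -0.  66.  33.]
  22 rows of [-0.933, 0.177, 0.013, 0.0, 0.0, -0.001]
```

View pics/s2.png

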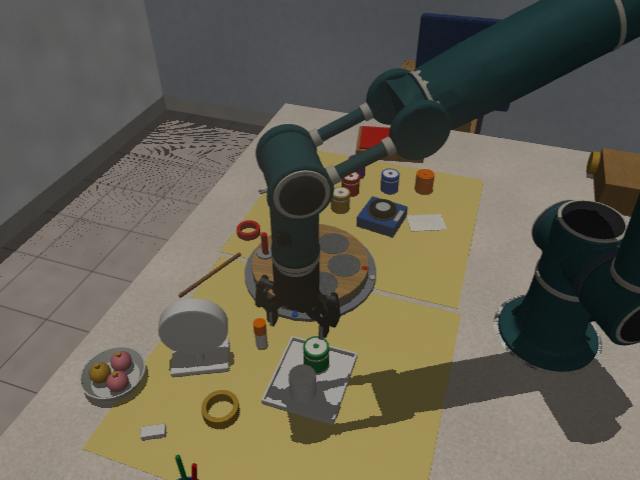

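Both dry tins stand in the tray (316,352) and (303,380). Next gold.

>>> jog_arm([
  [[-0.93,0.18,0.01,0,0,0,1],[-0.93,0.18,0.01,0,0,0,1],[-0.93,0.18,0.01,0,0,0,1],[-0.93,0.18,0.01,0,0,0,1],[-0.93,0.18,0.01,0,0,0,1]],
])

```text
time: 19.4
tool_pos: [0.4893, 0.187, 0.2518]
tcp_rot: [-2.222, -2.219, 0.004]
wrist_force: [0.4, -0.0, -0.6]
width: 1.001
grip_force: 0.0
```

>>> jog_arm([
  [[-0.93,0.18,0.01,0,0,0,1],[-0.93,0.18,0.01,0,0,0,1],[-0.93,0.18,0.01,0,0,0,1],[-0.93,0.18,0.01,0,0,0,1],[-0.93,0.18,0.01,0,0,0,1]],
])

```text
time: 19.82
tool_pos: [0.516, 0.0474, 0.2503]
tcp_rot: [-2.222, -2.218, 0.003]
wrist_force: [1.4, 0.5, -0.4]
width: 1.0
grip_force: 0.0
```

>>> jog_arm([
  [[-0.93,0.18,0.01,0,0,0,1],[-0.93,0.18,0.01,0,0,0,1],[-0.93,0.18,0.01,0,0,0,1],[-0.93,0.18,0.01,0,0,0,1],[-0.93,0.18,0.01,0,0,0,1]],
])

```text
time: 20.23
tool_pos: [0.5428, -0.092, 0.2487]
tcp_rot: [-2.222, -2.218, 0.002]
wrist_force: [0.6, 0.2, 0.4]
width: 1.0
grip_force: 0.0
```

>>> jog_arm([
  [[-0.93,0.18,0.01,0,0,0,1],[-0.93,0.18,0.01,0,0,0,1],[-0.93,0.18,0.01,0,0,0,1],[-0.93,0.18,0.01,0,0,0,1],[-0.93,0.18,0.01,0,0,0,1]],
])

```text
time: 20.65
tool_pos: [0.5696, -0.2313, 0.247]
tcp_rot: [-2.222, -2.217, 0.001]
wrist_force: [0.4, 0.3, -0.4]
width: 1.002
grip_force: 0.0
```

>>> jog_arm([
  [[-0.93,0.18,0.01,0,0,0,1],[-0.93,0.18,0.01,0,0,0,1],[0,0,0,0,0,0,1],[0,0,0,0,0,0,1],[0,0,0,0,0,0,1]],
])

```text
time: 21.07
tool_pos: [0.5802, -0.2855, 0.2467]
tcp_rot: [-2.222, -2.216, 0.001]
wrist_force: [-1.0, 0.9, 0.1]
width: 1.003
grip_force: 0.0
```

Run:
```python
from h import *
im,P=wrist('w7')
print('gold',top(P,.58,-.287,.056),'\nred',top(P,.577,-.375,.056),'\npad',top(P,.453,-.266,.05,.04,.006))
plan((.582,-.286,.08,90,10))
```

```text
gold (np.int64(3979), array([ 0.5778, -0.2874,  0.0555]), (0.5777, -0.2888, 0.0273)) 
red (np.int64(2879), array([ 0.5739, -0.374 ,  0.0554]), (0.5737, -0.3764, 0.0278)) 
pad (np.int64(5519), array([ 0.452 , -0.2684,  0.0493]), (0.4497, -0.2694, 0.0363))
now t=21.12 [ 0.5804 -0.2851  0.2471] psi 89.9 tilt 0.15 w 0.999 gf 0.0 F [-0.4  0.1 -0.1] q [-28.  14.  99.   0.  67. -28.]
  10 rows of [-0.003, 0.005, 0.557, 0.0, 0.0, -0.002]
```

View pics/w7.png

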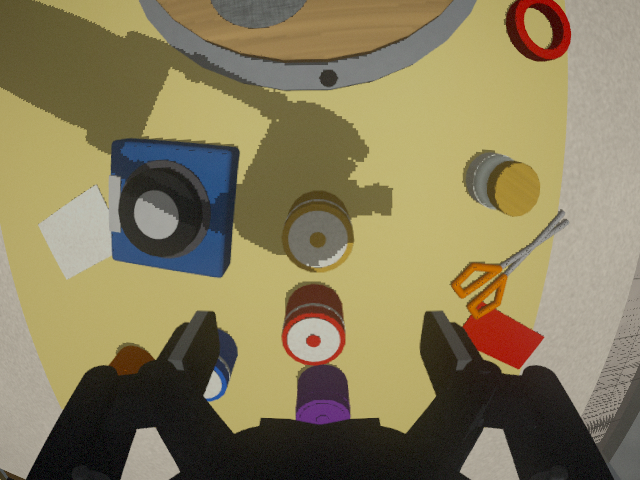

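>>> jog_arm([
  [[0,0.01,0.95,0,0,0,1],[-0.01,0.01,0.95,0,0,0,1],[-0.01,0.01,0.95,0,0,0,1],[-0.01,0,0.95,0,0,0,1],[-0.01,0,0.95,0,0,0,1]],
])

```text
time: 21.53
tool_pos: [0.5817, -0.2855, 0.1048]
tcp_rot: [-2.222, -2.221, -0.0]
wrist_force: [0.3, -0.3, -0.6]
width: 1.001
grip_force: 0.0
```

>>> jog_arm([
  [[0,0,0.16,0,0,0,1],[0,0,0.16,0,0,0,1],[0,0,0.16,0,0,0,1],[0,0,0.16,0,0,0,1],[0,0,0.16,0,0,0,1]],
])

```text
time: 21.95
tool_pos: [0.5834, -0.2878, 0.0838]
tcp_rot: [2.221, 2.217, 0.002]
wrist_force: [-0.6, -0.5, -0.4]
width: 0.997
grip_force: 0.0
```

>>> jog_arm([
  [[0,0,0,0,0,0,-1],[0,0,0,0,0,0,-1],[0,0,0,0,0,0,-1],[0,0,0,0,0,0,-1],[0,0,0,0,0,0,-1]],
], force=80)

```text
time: 22.37
tool_pos: [0.5827, -0.2878, 0.0831]
tcp_rot: [2.222, 2.218, 0.001]
wrist_force: [0.6, -0.1, 4.1]
width: 0.618
grip_force: 83.7
```

>>> jog_arm([
  [[0,0,-0.8,0,0,0,-1],[0,0,-0.8,0,0,0,-1],[0,0,-0.8,0,0,0,-1],[0,0,-0.8,0,0,0,-1],[0,0,-0.8,0,0,0,-1]],
])

```text
time: 22.78
tool_pos: [0.5814, -0.287, 0.2023]
tcp_rot: [-2.223, -2.218, 0.0]
wrist_force: [-0.4, 0.7, -2.6]
width: 0.618
grip_force: 84.1
```

Run:
```python
from h import *
plan((.453,-.267,.2,90,5),(.453,-.267,.134,90,5))
```

```text
now t=22.78 [ 0.5814 -0.287   0.2023] psi 89.9 tilt 0.07 w 0.618 gf 84.1 F [-0.4  0.7 -2.6] q [-28.  17. 101.   0.  62. -28.]
  5 rows of [0.133, -0.856, 0.015, 0.0, 0.0, -0.004]
  5 rows of [0.0, 0.0, 0.44, 0.0, 0.0, -0.0]
```

>>> jog_arm([
  [[0.13,-0.86,0,0,0,0,-1],[0.13,-0.86,0,0,0,0,-1],[0.13,-0.86,0,0,0,0,-1],[0.13,-0.86,0,0,0,0,-1],[0.13,-0.86,0,0,0,0,-1]],
])

```text
time: 23.2
tool_pos: [0.4514, -0.267, 0.2014]
tcp_rot: [-2.223, -2.219, 0.0]
wrist_force: [0.4, 0.0, -1.6]
width: 0.622
grip_force: 84.3
```

>>> jog_arm([
  [[0,0,0.4,0,0,0,-1],[0,0,0.4,0,0,0,-1],[0,0,0.4,0,0,0,-1],[0,0,0.4,0,0,0,-1],[0,0,0.4,0,0,0,-1]],
])

```text
time: 23.62
tool_pos: [0.4535, -0.2675, 0.1402]
tcp_rot: [-2.223, -2.219, 0.0]
wrist_force: [0.1, 0.2, -2.2]
width: 0.621
grip_force: 84.5
```

>>> jog_arm([
  [[0,0,0,0,0,0,-1],[0,0,0,0,0,0,-1],[0,0,0,0,0,0,-1],[0,0,0,0,0,0,-1],[0,0,0,0,0,0,-1]],
])

```text
time: 24.03
tool_pos: [0.4537, -0.2679, 0.1427]
tcp_rot: [2.222, 2.218, 0.001]
wrist_force: [0.1, -0.1, -1.5]
width: 0.616
grip_force: 84.5
```

Run:
```python
from h import *
plan((.453,-.267,.12,90,5))
s,im,d,p=cam('scene');P=cloud(p,d)
c=im[180:260,190:310];cv2.imwrite('pics/st1.png',cv2.resize(c,None,fx=5,fy=5,interpolation=cv2.INTER_CUBIC))
```

```text
now t=24.03 [ 0.4537 -0.2679  0.1427] psi 89.9 tilt 0.09 w 0.616 gf 84.5 F [ 0.1 -0.1 -1.5] q [-33.   8. 119.   0.  53. -33.]
  5 rows of [0.006, -0.004, 0.151, 0.0, 0.0, -0.003]
```

View pics/st1.png

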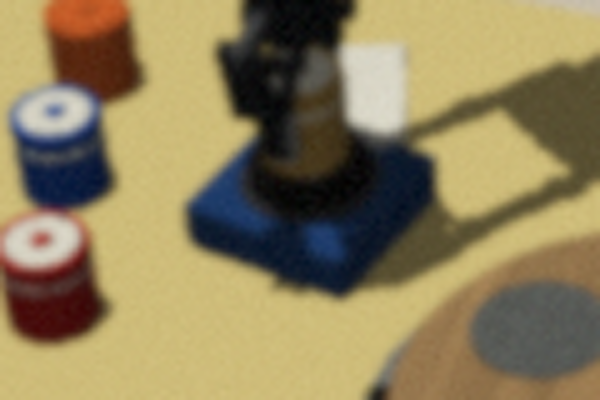

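The gold tin (crop 312,130) is upright over the middle of the pad.

>>> jog_arm([
  [[0,0,0.15,0,0,0,-1],[0,0,0.15,0,0,0,-1],[0,0,0.15,0,0,0,-1],[0,0,0.13,0,0,0,-1],[0,0,0.1,0,0,0,-1]],
])

```text
time: 24.5
tool_pos: [0.4535, -0.2679, 0.1221]
tcp_rot: [2.223, 2.219, 0.0]
wrist_force: [-1.7, 1.7, 7.8]
width: 0.617
grip_force: 84.4
```

>>> jog_arm([
  [[0,0,0,0,0,0,-1],[0,0,0,0,0,0,-1],[0,0,0,0,0,0,-1],[0,0,0,0,0,0,-1],[0,0,0,0,0,0,-1]],
])

```text
time: 24.92
tool_pos: [0.4535, -0.2679, 0.1226]
tcp_rot: [2.223, 2.219, 0.0]
wrist_force: [-1.9, 1.2, 8.0]
width: 0.615
grip_force: 84.4
```

>>> jog_arm([
  [[0,0,0.04,0,0,0,-1],[0,0,0.04,0,0,0,-1],[0,0,0.04,0,0,0,-1],[0,0,0.03,0,0,0,-1],[0,0,0,0,0,0,-1]],
])

```text
time: 25.33
tool_pos: [0.4537, -0.268, 0.1209]
tcp_rot: [2.223, 2.219, -0.0]
wrist_force: [-8.0, 4.9, 28.9]
width: 0.614
grip_force: 87.0
```

>>> jog_arm([
  [[0,0,0,0,0,0,-1],[0,0,0,0,0,0,-1],[0,0,0,0,0,0,-1],[0,0,0,0,0,0,-1],[0,0,0,0,0,0,-1]],
])

```text
time: 25.75
tool_pos: [0.4537, -0.268, 0.1209]
tcp_rot: [2.223, 2.219, -0.0]
wrist_force: [-8.5, 4.9, 28.2]
width: 0.619
grip_force: 87.0
```

>>> jog_arm([
  [[0,0,-0.2,0,0,0,-1],[0,0,-0.5,0,0,0,-1],[0,0,-0.7,0,0,0,-1],[0,0,-0.7,0,0,0,-1],[0,0,-0.7,0,0,0,-1]],
])

```text
time: 26.17
tool_pos: [0.4524, -0.2672, 0.2009]
tcp_rot: [-2.222, -2.218, 0.001]
wrist_force: [1.1, -1.4, -2.0]
width: 0.617
grip_force: 84.4
```

>>> jog_arm([
  [[0.9,0.19,0,0,0,0,-1],[0.9,0.19,0,0,0,0,-1],[0.9,0.19,0,0,0,0,-1],[0.9,0.19,0,0,0,0,-1],[0.9,0.19,0,0,0,0,-1]],
])

```text
time: 26.58
tool_pos: [0.4813, -0.1313, 0.2003]
tcp_rot: [-2.224, -2.218, 0.001]
wrist_force: [-0.8, -0.3, -1.8]
width: 0.618
grip_force: 84.4
```

>>> jog_arm([
  [[0.9,0.19,0,0,0,0,-1],[0.9,0.19,0,0,0,0,-1],[0.9,0.19,0,0,0,0,-1],[0.9,0.19,0,0,0,0,-1],[0.9,0.19,0,0,0,0,-1]],
])

```text
time: 27.0
tool_pos: [0.5101, 0.0037, 0.2002]
tcp_rot: [-2.223, -2.219, 0.001]
wrist_force: [-0.0, 0.1, -1.4]
width: 0.612
grip_force: 84.4
```

>>> jog_arm([
  [[0.9,0.19,0,0,0,0,-1],[0.9,0.19,0,0,0,0,-1],[0,0,0,0,0,0,-1],[0,0,0,0,0,0,-1],[0,0,0,0,0,0,-1]],
])

```text
time: 27.42
tool_pos: [0.5215, 0.0562, 0.2002]
tcp_rot: [-2.222, -2.22, 0.002]
wrist_force: [0.1, -0.2, -1.7]
width: 0.616
grip_force: 84.4
```

Run:
```python
from h import *
plan((.522,.058,.124,90,5))
# felts from side camera (grey on disc)
s,im,d,p=cam('scene');P=cloud(p,d);P[d==0]=np.nan
h=cv2.cvtColor(im,cv2.COLOR_BGR2HSV)
for x,y in((.4875,-.0194),(.522,.0583),(.5374,-.0882)):
    m=(np.hypot(P[...,0]-x,P[...,1]-y)<.055)&(abs(P[...,2]-.04)<.006)&(h[...,1]<60)&(np.hypot(P[...,0]-.572,P[...,1]+.0105)<.13)
    q=P[m]; print(m.sum(), q.mean(0).round(4) if m.sum() else '', cv2.minEnclosingCircle(q[:,:2].astype(np.float32)) if m.sum() else '')
```

```text
now t=27.42 [0.5215 0.0562 0.2002] psi 89.9 tilt 0.09 w 0.616 gf 84.4 F [ 0.1 -0.2 -1.7] q [  3.   4. 116.  -0.  60.   4.]
  5 rows of [0.012, 0.004, 0.508, 0.0, 0.0, -0.002]
430 [ 0.4894 -0.0191  0.0405] ((0.4923725128173828, -0.018144002184271812), 0.0534626841545105)
419 [0.519  0.0543 0.0403] ((0.5191083550453186, 0.0494600273668766), 0.045929040759801865)
420 [ 0.5358 -0.0874  0.0406] ((0.5327078700065613, -0.08269753307104111), 0.04768584296107292)
```

>>> jog_arm([
  [[0.02,0,0.6,0,0,0,-1],[0.02,0,0.6,0,0,0,-1],[0.02,0,0.6,0,0,0,-1],[0,0,0.4,0,0,0,-1],[0,0,0.3,0,0,0,-1]],
])

```text
time: 27.88
tool_pos: [0.521, 0.057, 0.1243]
tcp_rot: [-2.224, -2.217, 0.003]
wrist_force: [-1.2, 0.7, -1.3]
width: 0.615
grip_force: 84.4
```

>>> jog_arm([
  [[0,0,0.02,0,0,0,-1],[0,0,0,0,0,0,-1],[0,0,0,0,0,0,-1],[0,0,0,0,0,0,-1],[0,0,0,0,0,0,-1]],
])

```text
time: 28.3
tool_pos: [0.5226, 0.0582, 0.1263]
tcp_rot: [2.223, 2.219, 0.002]
wrist_force: [-0.3, 0.8, -2.0]
width: 0.617
grip_force: 84.3
```

Run:
```python
from h import *
plan((.522,.058,.124,90,5))
```

```text
now t=28.30 [0.5226 0.0582 0.1263] psi 89.9 tilt 0.10 w 0.617 gf 84.3 F [-0.3  0.8 -2. ] q [  4.   9. 119.  -0.  51.   4.]
  5 rows of [-0.001, -0.004, 0.016, 0.0, 0.0, -0.004]
```

>>> jog_arm([
  [[0,0,0.06,0,0,0,-1],[0,0,0.04,0,0,0,-1],[0,0,0,0,0,0,-1],[0,0,0,0,0,0,0.4],[0,0,0,0,0,0,1]],
])

```text
time: 28.72
tool_pos: [0.5222, 0.0582, 0.1226]
tcp_rot: [2.223, 2.219, 0.001]
wrist_force: [0.8, -0.2, 0.6]
width: 0.822
grip_force: 0.0
```

>>> jog_arm([
  [[0,0,0,0,0,0,1],[0,0,0,0,0,0,1],[0,0,-0.6,0,0,0,1],[0,0,-0.9,0,0,0,1],[0,0,-0.9,0,0,0,1]],
])

```text
time: 29.13
tool_pos: [0.5209, 0.058, 0.1939]
tcp_rot: [-2.222, -2.218, 0.004]
wrist_force: [0.7, -0.3, 0.6]
width: 1.001
grip_force: 0.0
```

>>> jog_arm([
  [[0,0,-0.6,0,0,0,1],[0,0,-0.6,0,0,0,1],[0,0,-0.5,0,0,0,1],[0,0,0,0,0,0,1],[0,0,0,0,0,0,1]],
])

```text
time: 29.55
tool_pos: [0.5225, 0.0582, 0.2461]
tcp_rot: [2.222, 2.218, 0.003]
wrist_force: [-0.4, 0.2, -0.0]
width: 1.0
grip_force: 0.0
```

```bash
cat >> h.py <<'E'
def check():
    for n in('side','scene'):
        s,im,d,p=cam(n);P=cloud(p,d);P[d==0]=np.nan
        for k,x,y,z in(('goldF',.522,.058,.096),('midF',.4875,-.019,.096),('rightF',.537,-.088,.096),('red',.577,-.375,.056),('blue',.472,-.425,.056),('gold0',.581,-.287,.056),('peg',.6865,.0015,.104)): 
            r=top(P,x,y,z,.03 if k=='peg' else .045); print(n,k,r if r is None else (int(r[0]),r[1].tolist(),r[2]))
E
python3 - <<'E'
from h import *
check(); plan((.578,-.374,.25,90,16))
E
```

```text
side goldF (337, [0.526, 0.0613, 0.095], (0.5254, 0.0581, 0.0297))
side midF None
side rightF None
side red (174, [0.5786, -0.3716, 0.0548], (0.5792, -0.3729, 0.0322))
side blue (170, [0.4717, -0.4219, 0.0544], (0.4694, -0.4252, 0.0323))
side gold0 None
side peg (33, [0.6864, 0.0042, 0.1024], (0.6855, 0.0018, 0.0109))
scene goldF (247, [0.5275, 0.0587, 0.0956], (0.5243, 0.0597, 0.0295))
scene midF None
scene rightF None
scene red (218, [0.5782, -0.3741, 0.0559], (0.5767, -0.3774, 0.0316))
scene blue (194, [0.4713, -0.4236, 0.0557], (0.4691, -0.4231, 0.0308))
scene gold0 None
scene peg (31, [0.6858, 0.0022, 0.103], (0.6844, 0.0, 0.0096))
now t=29.65 [0.5213 0.0581 0.2441] psi 89.9 tilt 0.11 w 0.998 gf 0.0 F [ 0.3 -0.6 -0.1] q [  4.   2. 114.   0.  65.   4.]
  16 rows of [-0.9, 0.119, -0.012, 0.0, 0.0, -0.001]
```

>>> jog_arm([
  [[-0.9,0.12,0,0,0,0,1],[-0.9,0.12,0,0,0,0,1],[-0.9,0.12,0,0,0,0,1],[-0.9,0.12,0,0,0,0,1],[-0.9,0.12,0,0,0,0,1]],
])

```text
time: 30.07
tool_pos: [0.5388, -0.0779, 0.2433]
tcp_rot: [-2.221, -2.218, 0.003]
wrist_force: [0.8, 0.2, 0.4]
width: 0.996
grip_force: 0.0
```

>>> jog_arm([
  [[-0.9,0.12,0,0,0,0,1],[-0.9,0.12,0,0,0,0,1],[-0.9,0.12,0,0,0,0,1],[-0.9,0.12,0,0,0,0,1],[-0.9,0.12,0,0,0,0,1]],
])

```text
time: 30.48
tool_pos: [0.5565, -0.2129, 0.243]
tcp_rot: [-2.221, -2.217, 0.002]
wrist_force: [0.3, 0.5, 0.0]
width: 1.001
grip_force: 0.0
```

>>> jog_arm([
  [[-0.9,0.12,0,0,0,0,1],[-0.9,0.12,0,0,0,0,1],[-0.9,0.12,0,0,0,0,1],[-0.9,0.12,0,0,0,0,1],[-0.9,0.12,0,0,0,0,1]],
])

```text
time: 30.9
tool_pos: [0.5744, -0.3478, 0.2428]
tcp_rot: [-2.221, -2.217, 0.001]
wrist_force: [0.5, -0.1, 0.2]
width: 1.002
grip_force: 0.0
```

>>> jog_arm([
  [[-0.9,0.12,0,0,0,0,1],[0,0,0,0,0,0,1],[0,0,0,0,0,0,1],[0,0,0,0,0,0,1],[0,0,0,0,0,0,1]],
])

```text
time: 31.32
tool_pos: [0.5783, -0.3727, 0.244]
tcp_rot: [-2.221, -2.218, 0.0]
wrist_force: [-0.8, 0.5, 0.1]
width: 0.999
grip_force: 0.0
```

Run:
```python
from h import *
im,P=wrist('w8'); print(top(P,.575,-.376,.056)); plan((.578,-.374,.08,90,5))
```

```text
(np.int64(4033), array([ 0.5738, -0.3756,  0.0555]), (0.5737, -0.3767, 0.0274))
now t=31.37 [ 0.5785 -0.3727  0.2445] psi 89.9 tilt 0.10 w 1.002 gf 0.0 F [-0.6  0.5  1.2] q [-35.  19.  94.   0.  68. -35.]
  5 rows of [-0.009, -0.003, 1.097, 0.0, 0.0, -0.002]
```

>>> jog_arm([
  [[-0.01,-0.01,0.93,0,0,0,1],[-0.01,-0.01,0.93,0,0,0,1],[-0.01,-0.01,0.93,0,0,0,1],[-0.01,-0.01,0.93,0,0,0,1],[-0.01,0,0.93,0,0,0,1]],
])

```text
time: 31.78
tool_pos: [0.5777, -0.3742, 0.1051]
tcp_rot: [2.222, 2.221, 0.0]
wrist_force: [0.3, 0.3, -0.7]
width: 0.999
grip_force: 0.0
```

>>> jog_arm([
  [[0,0,0.16,0,0,0,1],[0,0,0.16,0,0,0,1],[0,0,0.16,0,0,0,1],[0,0,0.16,0,0,0,1],[0,0,0.16,0,0,0,1]],
])

```text
time: 32.2
tool_pos: [0.5789, -0.3762, 0.0839]
tcp_rot: [2.221, 2.217, 0.001]
wrist_force: [0.1, -1.1, -0.7]
width: 0.999
grip_force: 0.0
```

>>> jog_arm([
  [[0,0,0,0,0,0,-1],[0,0,0,0,0,0,-1],[0,0,0,0,0,0,-1],[0,0,0,0,0,0,-1],[0,0,0,0,0,0,-1]],
], force=80)

```text
time: 32.62
tool_pos: [0.5782, -0.376, 0.0831]
tcp_rot: [2.222, 2.218, 0.001]
wrist_force: [-0.2, -0.7, 4.6]
width: 0.614
grip_force: 83.7
```

>>> jog_arm([
  [[0,0,-0.8,0,0,0,-1],[0,0,-0.8,0,0,0,-1],[0,0,-0.8,0,0,0,-1],[0,0,-0.8,0,0,0,-1],[0,0,-0.8,0,0,0,-1]],
])

```text
time: 33.03
tool_pos: [0.5771, -0.3752, 0.2024]
tcp_rot: [-2.223, -2.218, 0.0]
wrist_force: [0.1, 0.8, -0.8]
width: 0.619
grip_force: 84.0
```

Run:
```python
from h import *
plan((.453,-.267,.2,90,6))
```

```text
now t=33.03 [ 0.5771 -0.3752  0.2024] psi 89.9 tilt 0.07 w 0.619 gf 84.0 F [ 0.1  0.8 -0.8] q [-35.  21.  96.   0.  64. -35.]
  6 rows of [0.6, -0.69, 0.013, 0.0, 0.0, -0.003]
```

>>> jog_arm([
  [[0.6,-0.69,0,0,0,0,-1],[0.6,-0.69,0,0,0,0,-1],[0.6,-0.69,0,0,0,0,-1],[0.6,-0.69,0,0,0,0,-1],[0.6,-0.69,0,0,0,0,-1]],
])

```text
time: 33.45
tool_pos: [0.4729, -0.2842, 0.2014]
tcp_rot: [-2.223, -2.219, 0.0]
wrist_force: [-0.1, -0.4, -0.6]
width: 0.613
grip_force: 84.1
```

>>> jog_arm([
  [[0.6,-0.69,0,0,0,0,-1],[0,0,0.5,0,0,0,-1],[0,0,0.5,0,0,0,-1],[0,0,0.5,0,0,0,-1],[0,0,0.5,0,0,0,-1]],
])

```text
time: 33.87
tool_pos: [0.4532, -0.2669, 0.1414]
tcp_rot: [2.223, 2.219, 0.0]
wrist_force: [0.6, -0.8, -1.5]
width: 0.617
grip_force: 84.2
```

>>> jog_arm([
  [[0,0,0,0,0,0,-1],[0,0,0,0,0,0,-1],[0,0,0,0,0,0,-1],[0,0,0,0,0,0,-1],[0,0,0,0,0,0,-1]],
])

```text
time: 34.28
tool_pos: [0.4543, -0.2678, 0.1431]
tcp_rot: [2.222, 2.218, 0.001]
wrist_force: [-0.9, -0.5, -0.2]
width: 0.611
grip_force: 84.2
```

Run:
```python
from h import *
plan((.4537,-.2675,.121,90,5))
```

```text
now t=34.28 [ 0.4543 -0.2678  0.1431] psi 89.9 tilt 0.12 w 0.611 gf 84.2 F [-0.9 -0.5 -0.2] q [-33.   8. 119.   0.  53. -33.]
  5 rows of [0.002, -0.004, 0.147, 0.0, 0.0, -0.004]
```

>>> jog_arm([
  [[0,0,0.15,0,0,0,-1],[0,0,0.15,0,0,0,-1],[0,0,0.15,0,0,0,-1],[0,0,0.15,0,0,0,-1],[0,0,0.12,0,0,0,-1]],
])

```text
time: 34.7
tool_pos: [0.4542, -0.2677, 0.121]
tcp_rot: [2.223, 2.218, 0.0]
wrist_force: [-1.9, 0.5, 12.0]
width: 0.616
grip_force: 84.3
```

>>> jog_arm([
  [[0,0,0.04,0,0,0,-1],[0,0,0.04,0,0,0,-1],[0,0,0.04,0,0,0,-1],[0,0,0.02,0,0,0,-1],[0,0,0,0,0,0,-1]],
])

```text
time: 35.12
tool_pos: [0.4545, -0.2679, 0.1209]
tcp_rot: [2.223, 2.219, -0.0]
wrist_force: [-10.4, 6.8, 34.5]
width: 0.614
grip_force: 86.6
```

>>> jog_arm([
  [[0,0,0,0,0,0,-1],[0,0,0,0,0,0,-1],[0,0,0,0,0,0,-1],[0,0,0,0,0,0,-1],[0,0,0,0,0,0,-1]],
])

```text
time: 35.53
tool_pos: [0.4544, -0.2679, 0.1209]
tcp_rot: [2.223, 2.219, -0.0]
wrist_force: [-10.9, 6.1, 33.7]
width: 0.614
grip_force: 86.6
```

>>> jog_arm([
  [[0,0,-0.2,0,0,0,-1],[0,0,-0.5,0,0,0,-1],[0,0,-0.7,0,0,0,-1],[0,0,-0.7,0,0,0,-1],[0,0,-0.7,0,0,0,-1]],
])

```text
time: 35.95
tool_pos: [0.453, -0.2669, 0.2]
tcp_rot: [-2.222, -2.218, 0.001]
wrist_force: [-0.2, -0.2, -1.6]
width: 0.618
grip_force: 84.0
```

>>> jog_arm([
  [[0.92,0.12,0,0,0,0,-1],[0.92,0.12,0,0,0,0,-1],[0.92,0.12,0,0,0,0,-1],[0.92,0.12,0,0,0,0,-1],[0.92,0.12,0,0,0,0,-1]],
])

```text
time: 36.37
tool_pos: [0.4714, -0.128, 0.1994]
tcp_rot: [-2.224, -2.218, 0.001]
wrist_force: [-0.5, -0.2, -1.8]
width: 0.614
grip_force: 84.0
```

>>> jog_arm([
  [[0.92,0.12,0,0,0,0,-1],[0.92,0.12,0,0,0,0,-1],[0.92,0.12,0,0,0,0,-1],[0.92,0.12,0,0,0,0,-1],[0,0,0,0,0,0,-1]],
])

```text
time: 36.78
tool_pos: [0.4863, -0.0151, 0.1994]
tcp_rot: [-2.219, -2.221, -0.002]
wrist_force: [0.2, 0.9, -2.2]
width: 0.618
grip_force: 84.0
```

>>> jog_arm([
  [[0,0,0,0,0,0,-1],[0,0,0,0,0,0,-1],[0,0,0,0,0,0,-1],[0,0,0,0,0,0,-1],[0,0,0,0,0,0,-1]],
])

```text
time: 37.2
tool_pos: [0.4864, -0.0198, 0.2]
tcp_rot: [-2.225, -2.218, 0.0]
wrist_force: [-0.1, 0.2, -0.9]
width: 0.617
grip_force: 84.0
```

Run:
```python
from h import *
plan((.4875,-.0194,.123,90,5))
```

```text
now t=37.20 [ 0.4864 -0.0198  0.2   ] psi 89.8 tilt 0.01 w 0.617 gf 84.0 F [-0.1  0.2 -0.9] q [ -5.  -0. 121.  -0.  59.  -5.]
  5 rows of [0.003, 0.008, 0.513, 0.0, 0.0, -0.007]
```

>>> jog_arm([
  [[0.01,0.01,0.6,0,0,0,-1],[0,0.01,0.6,0,0,0,-1],[0,0.01,0.6,0,0,0,-1],[0,0,0.4,0,0,0,-1],[0,0,0.3,0,0,0,-1]],
])

```text
time: 37.62
tool_pos: [0.4865, -0.0192, 0.1237]
tcp_rot: [-2.224, -2.217, 0.002]
wrist_force: [-0.5, -0.1, -1.4]
width: 0.615
grip_force: 84.0
```

>>> jog_arm([
  [[0,0,0.04,0,0,0,-1],[0,0,0.04,0,0,0,-1],[0,0,0.04,0,0,0,-1],[0,0,0,0,0,0,-1],[0,0,0,0,0,0,-1]],
])

```text
time: 38.03
tool_pos: [0.4875, -0.0191, 0.123]
tcp_rot: [2.224, 2.219, -0.001]
wrist_force: [-4.5, -2.1, 8.4]
width: 0.615
grip_force: 84.6
```

>>> jog_arm([
  [[0,0,0,0,0,0,-1],[0,0,0,0,0,0,-1],[0,0,0,0,0,0,0.4],[0,0,0,0,0,0,1],[0,0,0,0,0,0,1]],
])

```text
time: 38.45
tool_pos: [0.4878, -0.0188, 0.1219]
tcp_rot: [2.223, 2.218, 0.001]
wrist_force: [0.0, 0.3, -0.2]
width: 0.952
grip_force: 0.0
```

>>> jog_arm([
  [[0,0,0,0,0,0,1],[0,0,0,0,0,0,1],[0,0,-0.6,0,0,0,1],[0,0,-0.9,0,0,0,1],[0,0,-0.9,0,0,0,1]],
])

```text
time: 38.87
tool_pos: [0.4863, -0.0185, 0.193]
tcp_rot: [-2.222, -2.218, 0.003]
wrist_force: [0.0, -0.0, 0.7]
width: 1.002
grip_force: 0.0
```

>>> jog_arm([
  [[0,0,-0.6,0,0,0,1],[0,0,-0.6,0,0,0,1],[0,0,-0.5,0,0,0,1],[0,0,0,0,0,0,1],[0,0,0,0,0,0,1]],
])

```text
time: 39.28
tool_pos: [0.4879, -0.0186, 0.2452]
tcp_rot: [2.222, 2.218, 0.002]
wrist_force: [-0.6, -0.2, -0.6]
width: 1.003
grip_force: 0.0
```

Run:
```python
from h import *
check(); plan((.471,-.424,.25,130,15))
```

```text
side goldF (333, [0.5259, 0.0609, 0.095], (0.5258, 0.059, 0.0293))
side midF (298, [0.4916, -0.0164, 0.0947], (0.492, -0.0191, 0.0297))
side rightF None
side red None
side blue (166, [0.4717, -0.4218, 0.0548], (0.4727, -0.4241, 0.0309))
side gold0 None
side peg (34, [0.6873, 0.0045, 0.1017], (0.689, 0.0036, 0.0108))
scene goldF (243, [0.5267, 0.0588, 0.0957], (0.5216, 0.0568, 0.0307))
scene midF (227, [0.4922, -0.0187, 0.0959], (0.4897, -0.0221, 0.0309))
scene rightF None
scene red None
scene blue (191, [0.4713, -0.4236, 0.056], (0.4661, -0.4253, 0.0329))
scene gold0 None
scene peg (32, [0.6866, 0.0025, 0.1031], (0.6858, 0.0028, 0.0092))
now t=39.38 [ 0.4867 -0.0185  0.2432] psi 89.9 tilt 0.11 w 0.999 gf 0.0 F [ 0.2  0.2 -1. ] q [ -5.  -3. 118.   0.  65.  -5.]
  15 rows of [-0.86, -0.327, -0.015, 0.0, 0.0, -0.446]
```

>>> jog_arm([
  [[-0.9,-0.035,0,0,0,0,1],[-0.9,-0.035,0,0,0,0,1],[-0.9,-0.035,0,0,0,0,1],[-0.9,-0.035,0,0,0,0,1],[-0.9,-0.035,0,0,0,0,1]],
])

```text
time: 39.8
tool_pos: [0.4807, -0.1544, 0.2425]
tcp_rot: [-2.221, -2.218, 0.002]
wrist_force: [0.5, -0.3, 1.1]
width: 0.998
grip_force: 0.0
```

>>> jog_arm([
  [[-0.9,-0.035,0,0,0,0,1],[-0.9,-0.035,0,0,0,0,1],[-0.9,-0.035,0,0,0,0,1],[-0.9,-0.035,0,0,0,0,1],[-0.9,-0.035,0,0,0,0,1]],
])

```text
time: 40.22
tool_pos: [0.4752, -0.2894, 0.2423]
tcp_rot: [-2.221, -2.217, 0.001]
wrist_force: [-0.0, 0.3, 1.1]
width: 1.002
grip_force: 0.0
```

>>> jog_arm([
  [[-0.9,-0.035,0,0,0,0,1],[-0.9,-0.035,0,0,0,0,1],[-0.9,-0.035,0,0,0,0,1],[-0.9,-0.035,0,0,0,0,1],[-0.9,-0.035,0,0,0,0,1]],
])

```text
time: 40.63
tool_pos: [0.4699, -0.4242, 0.242]
tcp_rot: [-2.221, -2.217, 0.0]
wrist_force: [-0.4, 0.3, -0.0]
width: 0.999
grip_force: 0.0
```

>>> jog_arm([
  [[0,0,0,0,0,0,1],[0,0,0,0,0,0,1],[0,0,0,0,0,0,1],[0,0,0,0,0,0,1],[0,0,0,0,0,0,1]],
])

```text
time: 41.05
tool_pos: [0.4708, -0.4223, 0.2439]
tcp_rot: [-2.221, -2.22, -0.0]
wrist_force: [0.4, 0.6, 0.1]
width: 1.001
grip_force: 0.0
```

Run:
```python
from h import *
im,P=wrist('w9'); print(top(P,.469,-.426,.056)); plan((.471,-.424,.08,90,5))
```

```text
(np.int64(4042), array([ 0.4664, -0.4255,  0.0556]), (0.4663, -0.4267, 0.0275))
now t=41.10 [ 0.4709 -0.4224  0.2442] psi 90.0 tilt 0.04 w 0.999 gf 0.0 F [-0.1  0.9  0.7] q [-44.  13. 101.   0.  66. -44.]
  5 rows of [-0.011, 0.001, 1.095, 0.0, 0.0, -0.001]
```

Blue is at about (.470,-.424). Same sequence as for red.

>>> jog_arm([
  [[-0.01,0,0.93,0,0,0,1],[-0.01,0,0.93,0,0,0,1],[-0.01,0,0.93,0,0,0,1],[-0.01,0,0.93,0,0,0,1],[-0.01,0,0.93,0,0,0,1]],
])

```text
time: 41.52
tool_pos: [0.4712, -0.4243, 0.1044]
tcp_rot: [2.222, 2.22, 0.0]
wrist_force: [-0.1, 0.8, -0.9]
width: 0.998
grip_force: 0.0
```

>>> jog_arm([
  [[0,0,0.16,0,0,0,1],[0,0,0.16,0,0,0,1],[0,0,0.16,0,0,0,1],[0,0,0.16,0,0,0,1],[0,0,0.16,0,0,0,1]],
])

```text
time: 41.93
tool_pos: [0.472, -0.426, 0.0828]
tcp_rot: [2.221, 2.217, 0.0]
wrist_force: [-0.4, -0.6, -0.1]
width: 0.998
grip_force: 0.0
```

>>> jog_arm([
  [[0,0,0,0,0,0,-1],[0,0,0,0,0,0,-1],[0,0,0,0,0,0,-1],[0,0,0,0,0,0,-1],[0,0,0,0,0,0,-1]],
], force=80)

```text
time: 42.35
tool_pos: [0.4714, -0.4257, 0.0822]
tcp_rot: [2.222, 2.218, -0.0]
wrist_force: [0.6, 0.6, 4.5]
width: 0.619
grip_force: 83.6
```

>>> jog_arm([
  [[0,0,-0.8,0,0,0,-1],[0,0,-0.8,0,0,0,-1],[0,0,-0.8,0,0,0,-1],[0,0,-0.8,0,0,0,-1],[0,0,-0.8,0,0,0,-1]],
])

```text
time: 42.77
tool_pos: [0.4704, -0.4247, 0.2015]
tcp_rot: [-2.223, -2.218, -0.0]
wrist_force: [0.4, 0.6, -1.5]
width: 0.618
grip_force: 84.1
```

Run:
```python
from h import *
plan((.4535,-.267,.2,90,6))
```

```text
now t=42.77 [ 0.4704 -0.4247  0.2015] psi 89.9 tilt 0.07 w 0.618 gf 84.1 F [ 0.4  0.6 -1.5] q [-44.  15. 103.   0.  62. -44.]
  6 rows of [0.876, -0.095, 0.008, 0.0, 0.0, -0.003]
```

>>> jog_arm([
  [[0.88,-0.095,0,0,0,0,-1],[0.88,-0.095,0,0,0,0,-1],[0.88,-0.095,0,0,0,0,-1],[0.88,-0.095,0,0,0,0,-1],[0.88,-0.095,0,0,0,0,-1]],
])

```text
time: 43.18
tool_pos: [0.4561, -0.2917, 0.2005]
tcp_rot: [-2.224, -2.218, -0.0]
wrist_force: [-0.1, -0.0, -1.9]
width: 0.616
grip_force: 84.1
```

>>> jog_arm([
  [[0.88,-0.095,0,0,0,0,-1],[0,0,0.5,0,0,0,-1],[0,0,0.5,0,0,0,-1],[0,0,0.5,0,0,0,-1],[0,0,0.4,0,0,0,-1]],
])

```text
time: 43.6
tool_pos: [0.4534, -0.2659, 0.1427]
tcp_rot: [-2.222, -2.219, 0.0]
wrist_force: [-0.4, -0.5, -1.9]
width: 0.614
grip_force: 84.1
```

>>> jog_arm([
  [[0,0,0,0,0,0,-1],[0,0,0,0,0,0,-1],[0,0,0,0,0,0,-1],[0,0,0,0,0,0,-1],[0,0,0,0,0,0,-1]],
])

```text
time: 44.02
tool_pos: [0.4547, -0.2672, 0.145]
tcp_rot: [2.222, 2.218, 0.001]
wrist_force: [-0.5, 0.1, -0.4]
width: 0.618
grip_force: 84.1
```

Run:
```python
from h import *
plan((.4535,-.2675,.12,90,5))
```

```text
now t=44.02 [ 0.4547 -0.2672  0.145 ] psi 89.9 tilt 0.11 w 0.618 gf 84.1 F [-0.5  0.1 -0.4] q [-33.   8. 118.   0.  53. -33.]
  5 rows of [-0.002, -0.008, 0.167, 0.0, 0.0, -0.004]
```

>>> jog_arm([
  [[0,0,0.18,0,0,0,-1],[0,0,0.18,0,0,0,-1],[0,0,0.18,0,0,0,-1],[0,0,0.15,0,0,0,-1],[0,0,0.12,0,0,0,-1]],
])

```text
time: 44.43
tool_pos: [0.4545, -0.267, 0.1202]
tcp_rot: [2.223, 2.219, 0.0]
wrist_force: [-3.0, 1.8, 9.4]
width: 0.614
grip_force: 84.0
```

>>> jog_arm([
  [[0,0,0.04,0,0,0,-1],[0,0,0.04,0,0,0,-1],[0,0,0.04,0,0,0,-1],[0,0,0,0,0,0,-1],[0,0,0,0,0,0,-1]],
])

```text
time: 44.85
tool_pos: [0.4547, -0.2672, 0.12]
tcp_rot: [2.223, 2.219, -0.0]
wrist_force: [-9.7, 4.6, 28.4]
width: 0.613
grip_force: 86.6
```

>>> jog_arm([
  [[0,0,0,0,0,0,-1],[0,0,0,0,0,0,-1],[0,0,0,0,0,0,-1],[0,0,0,0,0,0,-1],[0,0,0,0,0,0,-1]],
])

```text
time: 45.27
tool_pos: [0.4547, -0.2672, 0.12]
tcp_rot: [2.223, 2.219, -0.0]
wrist_force: [-8.0, 4.9, 28.1]
width: 0.617
grip_force: 86.6
```

>>> jog_arm([
  [[0,0,-0.2,0,0,0,-1],[0,0,-0.5,0,0,0,-1],[0,0,-0.7,0,0,0,-1],[0,0,-0.7,0,0,0,-1],[0,0,-0.7,0,0,0,-1]],
])

```text
time: 45.68
tool_pos: [0.4534, -0.2662, 0.1999]
tcp_rot: [-2.222, -2.218, 0.001]
wrist_force: [0.1, -0.7, -2.4]
width: 0.616
grip_force: 84.0
```

>>> jog_arm([
  [[0.85,0.39,0,0,0,0,-1],[0.85,0.39,0,0,0,0,-1],[0.85,0.39,0,0,0,0,-1],[0.85,0.39,0,0,0,0,-1],[0.85,0.39,0,0,0,0,-1]],
])

```text
time: 46.1
tool_pos: [0.5127, -0.138, 0.1993]
tcp_rot: [-2.223, -2.218, 0.001]
wrist_force: [-0.1, -0.8, -0.4]
width: 0.617
grip_force: 84.0
```

>>> jog_arm([
  [[0.85,0.39,0,0,0,0,-1],[0.85,0.39,0,0,0,0,-1],[0,0,0,0,0,0,-1],[0,0,0,0,0,0,-1],[0,0,0,0,0,0,-1]],
])

```text
time: 46.52
tool_pos: [0.5357, -0.0883, 0.1992]
tcp_rot: [-2.222, -2.22, 0.002]
wrist_force: [-0.8, -0.1, -1.3]
width: 0.616
grip_force: 84.1
```

Run:
```python
from h import *
plan((.5374,-.0882,.122,90,5))
```

```text
now t=46.52 [ 0.5357 -0.0883  0.1992] psi 89.9 tilt 0.10 w 0.616 gf 84.1 F [-0.8 -0.1 -1.3] q [-12.   6. 114.  -0.  60. -12.]
  5 rows of [0.0, 0.011, 0.515, 0.0, 0.0, -0.002]
```

>>> jog_arm([
  [[0,0.02,0.6,0,0,0,-1],[0,0.02,0.6,0,0,0,-1],[0,0.01,0.6,0,0,0,-1],[0,0,0.4,0,0,0,-1],[0,0,0.3,0,0,0,-1]],
])

```text
time: 46.93
tool_pos: [0.5364, -0.0891, 0.1233]
tcp_rot: [-2.224, -2.216, 0.002]
wrist_force: [0.5, 0.6, -2.0]
width: 0.619
grip_force: 84.1
```

>>> jog_arm([
  [[0,0,0.04,0,0,0,-1],[0,0,0.04,0,0,0,-1],[0,0,0.04,0,0,0,-1],[0,0,0,0,0,0,-1],[0,0,0,0,0,0,-1]],
])

```text
time: 47.35
tool_pos: [0.5382, -0.0884, 0.1222]
tcp_rot: [2.223, 2.219, 0.001]
wrist_force: [0.5, 0.4, -1.7]
width: 0.615
grip_force: 84.3
```

>>> jog_arm([
  [[0,0,0,0,0,0,-1],[0,0,0,0,0,0,-1],[0,0,0,0,0,0,0.4],[0,0,0,0,0,0,1],[0,0,0,0,0,0,1]],
])

```text
time: 47.77
tool_pos: [0.5379, -0.0882, 0.1217]
tcp_rot: [2.223, 2.219, 0.0]
wrist_force: [-0.6, 0.0, 0.6]
width: 0.951
grip_force: 0.0
```

>>> jog_arm([
  [[0,0,0,0,0,0,1],[0,0,0,0,0,0,1],[0,0,-0.6,0,0,0,1],[0,0,-0.9,0,0,0,1],[0,0,-0.9,0,0,0,1]],
])

```text
time: 48.18
tool_pos: [0.5367, -0.0881, 0.193]
tcp_rot: [-2.222, -2.217, 0.003]
wrist_force: [0.2, 0.1, 0.5]
width: 0.998
grip_force: 0.0
```

>>> jog_arm([
  [[0,0,-0.6,0,0,0,1],[0,0,-0.6,0,0,0,1],[0,0,-0.5,0,0,0,1],[0,0,0,0,0,0,1],[0,0,0,0,0,0,1]],
])

```text
time: 48.6
tool_pos: [0.5383, -0.0884, 0.2453]
tcp_rot: [2.222, 2.218, 0.002]
wrist_force: [-0.5, -0.4, -0.8]
width: 1.0
grip_force: 0.0
```

Run:
```python
from h import *
check(); plan((.6865,.0015,.25,186,17))
s,im,d,p=cam('scene');cv2.imwrite('pics/sc3.png',cv2.resize(im[190:330,220:430],None,fx=3.8,fy=3.8,interpolation=cv2.INTER_CUBIC))
```

```text
side goldF (337, [0.5256, 0.061, 0.0948], (0.5264, 0.0589, 0.0292))
side midF (298, [0.4916, -0.0164, 0.0949], (0.493, -0.0188, 0.0296))
side rightF (268, [0.5419, -0.0851, 0.0948], (0.5411, -0.0878, 0.0295))
side red None
side blue None
side gold0 None
side peg (33, [0.6866, 0.0041, 0.1019], (0.6866, 0.0025, 0.0092))
scene goldF (242, [0.5271, 0.0588, 0.096], (0.5243, 0.0571, 0.0293))
scene midF (228, [0.4921, -0.0187, 0.0956], (0.4905, -0.0208, 0.0304))
scene rightF (238, [0.5423, -0.0877, 0.0958], (0.5384, -0.0885, 0.0304))
scene red None
scene blue None
scene gold0 None
scene peg (34, [0.6861, 0.0021, 0.1022], (0.6841, -0.0009, 0.0109))
now t=48.70 [ 0.5371 -0.0881  0.2432] psi 89.9 tilt 0.11 w 1.002 gf 0.0 F [ 0.1  0.3 -1. ] q [-12.   4. 112.   0.  65. -12.]
  17 rows of [-0.094, 0.373, -0.013, 0.0, 0.0, -0.942]
```

View pics/sc3.png

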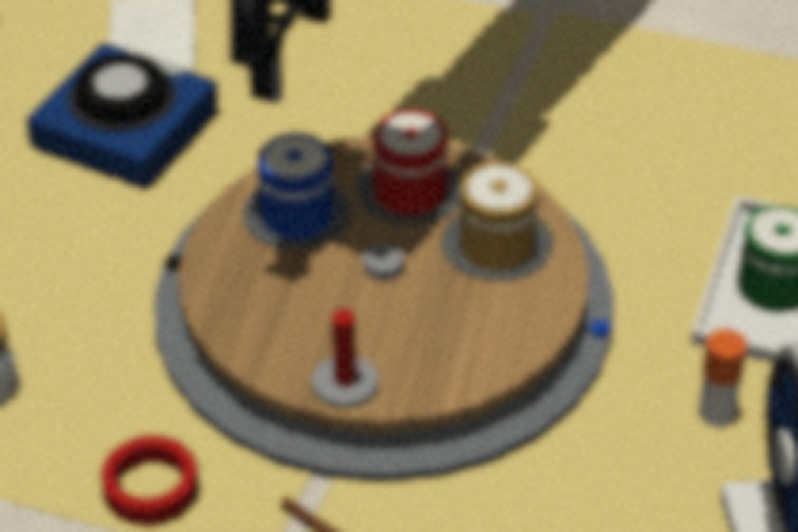

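All three tins stand centred on the felts: blue (297,185), red (410,165) and gold (498,215) in the crop. Now the peg (343,345).

>>> jog_arm([
  [[-0.09,0.37,0,0,0,-0.94,1],[-0.09,0.37,0,0,0,-0.94,1],[-0.09,0.37,0,0,0,-0.94,1],[-0.09,0.37,0,0,0,-0.94,1],[-0.09,0.37,0,0,0,-0.94,1]],
])

```text
time: 49.17
tool_pos: [0.594, -0.0908, 0.2425]
tcp_rot: [-1.608, -2.695, 0.002]
wrist_force: [0.3, -0.4, -0.0]
width: 0.996
grip_force: 0.0
```

>>> jog_arm([
  [[-0.09,0.37,0,0,0,-0.94,1],[-0.09,0.37,0,0,0,-0.94,1],[-0.09,0.37,0,0,0,-0.94,1],[-0.09,0.37,0,0,0,-0.94,1],[-0.09,0.37,0,0,0,-0.94,1]],
])

```text
time: 49.58
tool_pos: [0.645, -0.0661, 0.2422]
tcp_rot: [-0.903, -3.006, 0.001]
wrist_force: [-0.1, -0.7, 0.3]
width: 1.003
grip_force: 0.0
```

>>> jog_arm([
  [[-0.09,0.37,0,0,0,-0.94,1],[-0.09,0.37,0,0,0,-0.94,1],[-0.09,0.37,0,0,0,-0.94,1],[-0.09,0.37,0,0,0,-0.94,1],[-0.09,0.37,0,0,0,-0.94,1]],
])

```text
time: 50.0
tool_pos: [0.6782, -0.0201, 0.2421]
tcp_rot: [-0.144, -3.135, -0.0]
wrist_force: [0.1, 0.1, -0.0]
width: 1.0
grip_force: 0.0
```

>>> jog_arm([
  [[-0.09,0.37,0,0,0,-0.94,1],[-0.09,0.37,0,0,0,-0.94,1],[0,0,0,0,0,0,1],[0,0,0,0,0,0,1],[0,0,0,0,0,0,1]],
])

```text
time: 50.42
tool_pos: [0.6844, 0.001, 0.2432]
tcp_rot: [0.155, -3.136, 0.0]
wrist_force: [-0.8, -0.6, 0.1]
width: 1.003
grip_force: 0.0
```

Run:
```python
from h import *
plan((.6865,.0015,.139,186,5))
```

```text
now t=50.42 [0.6844 0.001  0.2432] psi -174.4 tilt 0.11 w 1.003 gf 0.0 F [-0.8 -0.6  0.1] q [ -2.  18.  94.  -0.  67. -98.]
  5 rows of [-0.014, 0.002, 0.695, 0.0, 0.0, -0.012]
```

>>> jog_arm([
  [[-0.01,0,0.69,0,0,0,1],[-0.01,0,0.69,0,0,0,1],[-0.01,0,0.69,0,0,0,1],[-0.01,0,0.69,0,0,0,1],[-0.01,0,0.69,0,0,0,1]],
])

```text
time: 50.83
tool_pos: [0.6861, 0.0005, 0.1399]
tcp_rot: [0.154, -3.138, 0.0]
wrist_force: [-0.3, 0.8, 0.1]
width: 0.998
grip_force: 0.0
```

>>> jog_arm([
  [[0,0,0,0,0,0,-0.3],[0,0,0,0,0,0,-0.5],[0,0,0,0,0,0,-0.5],[0,0,0,0,0,0,-0.6],[0,0,0,0,0,0,-0.6]],
], force=40)

```text
time: 51.25
tool_pos: [0.6877, 0.0013, 0.1432]
tcp_rot: [-0.157, 3.134, -0.0]
wrist_force: [-0.1, 0.5, -0.5]
width: 0.298
grip_force: 0.0
```

>>> jog_arm([
  [[0,0,0,0,0,0,-0.7],[0,0,0,0,0,0,-0.8],[0,0,0,0,0,0,-1],[0,0,0,0,0,0,-1],[0,0,0,0,0,0,-1]],
])

```text
time: 51.67
tool_pos: [0.6875, 0.0016, 0.143]
tcp_rot: [-0.158, 3.135, -0.0]
wrist_force: [-0.8, 0.5, 6.0]
width: 0.175
grip_force: 39.1
```

Run:
```python
from h import *
plan((.584,-.1252,.139,96,30))
im,P=wrist('w10')
```

```text
now t=51.67 [0.6875 0.0016 0.143 ] psi -174.2 tilt 0.17 w 0.175 gf 39.1 F [-0.8  0.5  6. ] q [ -2.  24.  98.   0.  58. -98.]
  30 rows of [0.006, -0.202, 0.004, 0.0, 0.0, 0.499]
```

>>> jog_arm([
  [[0.002,-0.067,0,0,0,0.167,-1],[0.002,-0.067,0,0,0,0.167,-1],[0.004,-0.133,0,0,0,0.333,-1],[0.004,-0.133,0,0,0,0.333,-1],[0.005,-0.2,0,0,0,0.5,-1]],
])

```text
time: 52.13
tool_pos: [0.6882, -0.0161, 0.143]
tcp_rot: [0.09, 3.136, 0.0]
wrist_force: [0.3, -0.2, 5.6]
width: 0.173
grip_force: 39.2
```

>>> jog_arm([
  [[0.005,-0.2,0,0,0,0.5,-1],[0.005,-0.2,0,0,0,0.5,-1],[0.005,-0.2,0,0,0,0.5,-1],[0.005,-0.2,0,0,0,0.5,-1],[0.005,-0.2,0,0,0,0.5,-1]],
])

```text
time: 52.55
tool_pos: [0.6829, -0.0466, 0.143]
tcp_rot: [0.5, 3.097, -0.001]
wrist_force: [2.5, -1.3, 4.4]
width: 0.178
grip_force: 39.1
```

>>> jog_arm([
  [[0.005,-0.2,0,0,0,0.5,-1],[0.005,-0.2,0,0,0,0.5,-1],[0.005,-0.2,0,0,0,0.5,-1],[0.005,-0.2,0,0,0,0.5,-1],[0.005,-0.2,0,0,0,0.5,-1]],
])

```text
time: 52.97
tool_pos: [0.6703, -0.0742, 0.1431]
tcp_rot: [0.899, 3.004, -0.001]
wrist_force: [3.3, -3.2, 3.3]
width: 0.177
grip_force: 39.0
```

Run:
```python
from h import *
plan((.584,-.1255,.143,96,19))
s,im,d,p=cam('side');cv2.imwrite('pics/s4.png',im)
```

```text
now t=52.97 [ 0.6703 -0.0742  0.1431] psi 146.7 tilt 0.37 w 0.177 gf 39.0 F [ 3.3 -3.2  3.3] q [ -8.  23. 100.  -0.  57. -65.]
  19 rows of [0.006, -0.182, 0.0, 0.0, 0.0, 0.445]
```

>>> jog_arm([
  [[0.005,-0.2,0,0,0,0.5,-1],[0.005,-0.2,0,0,0,0.5,-1],[0.005,-0.2,0,0,0,0.5,-1],[0.005,-0.2,0,0,0,0.5,-1],[0.005,-0.2,0,0,0,0.5,-1]],
])

```text
time: 53.43
tool_pos: [0.6511, -0.0978, 0.1431]
tcp_rot: [1.282, 2.86, -0.002]
wrist_force: [4.5, -7.2, 1.7]
width: 0.175
grip_force: 39.4
```

>>> jog_arm([
  [[0.005,-0.2,0,0,0,0.5,-1],[0.005,-0.2,0,0,0,0.5,-1],[0.005,-0.2,0,0,0,0.5,-1],[0.005,-0.2,0,0,0,0.5,-1],[0.005,-0.2,0,0,0,0.5,-1]],
])

```text
time: 53.85
tool_pos: [0.6263, -0.1158, 0.1431]
tcp_rot: [1.643, 2.667, -0.003]
wrist_force: [3.7, -11.0, 1.7]
width: 0.178
grip_force: 39.4
```

>>> jog_arm([
  [[0.005,-0.2,0,0,0,0.5,-1],[0.005,-0.2,0,0,0,0.5,-1],[0.005,-0.2,0,0,0,0.5,-1],[0.005,-0.2,0,0,0,0.5,-1],[0.005,-0.2,0,0,0,0.5,-1]],
])

```text
time: 54.27
tool_pos: [0.5979, -0.1268, 0.1431]
tcp_rot: [1.975, 2.429, -0.004]
wrist_force: [2.7, -15.5, 1.2]
width: 0.171
grip_force: 39.5
```

>>> jog_arm([
  [[0.004,-0.133,0,0,0,0.333,-1],[0.004,-0.133,0,0,0,0.333,-1],[0.002,-0.067,0,0,0,0.167,-1],[0.002,-0.067,0,0,0,0.167,-1],[0,0,0,0,0,0,-1]],
])

```text
time: 54.68
tool_pos: [0.5847, -0.1293, 0.1431]
tcp_rot: [2.099, 2.326, -0.008]
wrist_force: [-2.6, -17.9, 4.5]
width: 0.173
grip_force: 39.8
```

Run:
```python
from h import *
plan((.584,-.1255,.143,96,5))
```

```text
now t=54.68 [ 0.5847 -0.1293  0.1431] psi 95.9 tilt 0.58 w 0.173 gf 39.8 F [ -2.6 -17.9   4.5] q [-15.  15. 110.  -1.  54. -20.]
  5 rows of [0.025, -0.002, 0.0, 0.0, 0.0, -0.005]
```

>>> jog_arm([
  [[0.03,0,0,0,0,0,-1],[0.03,0,0,0,0,0,-1],[0.03,0,0,0,0,0,-1],[0.03,0,0,0,0,0,-0.6],[0,0,0,0,0,0,-0.4]],
], force=20)

```text
time: 55.1
tool_pos: [0.5833, -0.1212, 0.1412]
tcp_rot: [2.108, 2.329, -0.0]
wrist_force: [-0.0, -0.2, 0.4]
width: 0.297
grip_force: 0.0
```

>>> jog_arm([
  [[0,0,0,0,0,0,0],[0,0,0,0,0,0,0.5],[0,0,0,0,0,0,1],[0,0,0,0,0,0,1],[0,0,0,0,0,0,1]],
])

```text
time: 55.52
tool_pos: [0.5836, -0.12, 0.1409]
tcp_rot: [-2.106, -2.331, -0.0]
wrist_force: [0.1, -0.2, -0.2]
width: 0.987
grip_force: 0.0
```

>>> jog_arm([
  [[0,0,0,0,0,0,1],[0,0,-0.6,0,0,0,1],[0,0,-0.9,0,0,0,1],[0,0,-0.9,0,0,0,1],[0,0,-0.9,0,0,0,1]],
])

```text
time: 55.93
tool_pos: [0.5832, -0.1202, 0.2406]
tcp_rot: [-2.106, -2.33, 0.001]
wrist_force: [1.3, -0.7, -0.5]
width: 1.001
grip_force: 0.0
```

>>> jog_arm([
  [[0,0,-0.5,0,0,0,1],[0,0,-0.5,0,0,0,1],[0,0,-0.5,0,0,0,1],[0,0,0,0,0,0,1],[0,0,0,0,0,0,1]],
])

```text
time: 56.35
tool_pos: [0.5841, -0.1205, 0.2859]
tcp_rot: [2.105, 2.329, 0.002]
wrist_force: [-0.4, -0.5, -1.1]
width: 1.001
grip_force: 0.0
```

Run:
```python
from h import *
for n in('side','scene'):
    s,im,d,p=cam(n);P=cloud(p,d);P[d==0]=np.nan
    for k,x,y,z in(('gold',.64,.036,.096),('red',.563,.074,.096),('blue',.495,.026,.096),('peg',.585,-.125,.104),('green',.466,.251,.061),('white',.466,.327,.061),('jar',.736,-.246,.06),('glue',.598,.238,.07)): print(n,k,top(P,x,y,z,.04))
    if n=='side': cv2.imwrite('pics/s5.png',im)
plan((.585,-.2,.25,96,5))
```

```text
side gold (np.int64(306), array([0.6417, 0.0385, 0.095 ]), (0.6433, 0.0359, 0.0292))
side red (np.int64(333), array([0.5648, 0.073 , 0.0949]), (0.565, 0.071, 0.0293))
side blue (np.int64(319), array([0.4954, 0.0228, 0.0946]), (0.4947, 0.0197, 0.0289))
side peg (np.int64(27), array([ 0.5867, -0.1241,  0.1016]), (0.5871, -0.1249, 0.0113))
side green (np.int64(458), array([0.4657, 0.2516, 0.0589]), (0.4674, 0.2514, 0.0299))
side white (np.int64(527), array([0.467 , 0.3271, 0.059 ]), (0.4661, 0.3249, 0.0291))
side jar (np.int64(127), array([ 0.7366, -0.2424,  0.0585]), (0.7352, -0.2419, 0.0251))
side glue (np.int64(124), array([0.5965, 0.2392, 0.0688]), (0.5972, 0.2371, 0.0159))
scene gold (np.int64(285), array([0.6427, 0.0358, 0.0958]), (0.6384, 0.0366, 0.0321))
scene red (np.int64(263), array([0.5657, 0.071 , 0.0958]), (0.5639, 0.069, 0.0309))
scene blue (np.int64(230), array([0.4968, 0.0206, 0.0957]), (0.4923, 0.0193, 0.0301))
scene peg (np.int64(30), array([ 0.5857, -0.125 ,  0.1026]), (0.585, -0.1246, 0.0108))
scene green (np.int64(245), array([0.4666, 0.2492, 0.0597]), (0.4644, 0.2491, 0.0299))
scene white (np.int64(249), array([0.4678, 0.3254, 0.0595]), (0.4657, 0.3259, 0.0311))
scene jar (np.int64(192), array([ 0.7366, -0.2452,  0.0595]), (0.7353, -0.2475, 0.0233))
scene glue (np.int64(90), array([0.5969, 0.2372, 0.0694]), (0.5941, 0.2367, 0.0162))
now t=56.45 [ 0.583  -0.1202  0.2837] psi 95.8 tilt 0.10 w 1.002 gf 0.0 F [ 0.5 -0.  -0.2] q [-14.   7. 103.   0.  69. -20.]
  5 rows of [-0.53, -0.041, 0.225, 0.0, 0.0, -0.007]
```

View pics/s5.png

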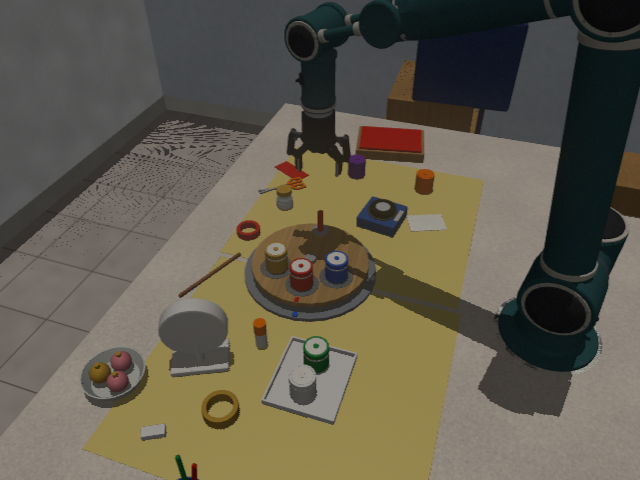

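The table is back at the fan stop: red mark (296,299) by the blue stud (294,315). Gold, red and blue stand on the felts, green and white in the tray, and the gripper is clear of everything.

```bash
python3 -c "
from workcell import bot
print(bot.finish_job())"
```

```text
the job is handed in; nothing more can be done
None
```

I handed the job in at about 56 s: the gold, red and blue tins were each pressed fully down on the stamp pad in that order and stand on the felts at the fan stop, green and white stand upright in the tray, and the reel, jar and glue stick are where they were.

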